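# Pin the handle of the tube warmer and hold its sprung lid at the index

## Task

Take the steel headed pin from the wooden stand and push it fully home, down through the fork on the front of the tube warmer's lid and the handle tongue lying in it, and let go of it. Only then lift the sprung lid by its black handle until the black pointer on its side is in line with the steel index arm set beside it, and finish holding it there by the handle, since the spring shuts it if let go. Do not shift the index arm, and leave everything else where it stands.

Things in the scene. Friction and masses are not known exactly. Their poses are not given: they have to be found in the camera images.
- warmer: Tube warmer, a white bench box 160 x 250 x 85 mm (x, y, z) fixed to the table, with a grey sprung lid; origin at the centre of its underside, its front (fork and handle) faces its own -x. The lid's hinge line runs along y at x = +75, z = 95 mm. A white quadrant arc (3 mm plate, radius 95 to 125 mm about the hinge, up to 60 degrees) stands at y = -131 mm.
- lid (a joint): Angle of the lid in rad: 0 shut (level), grows as its front edge rises, stop at 1.2. Spring and weight close it: lifting at the handle's grip takes about 6 N at 0, 8 to 10 N at 0.7. Lid 150 x 240 x 18 mm, top 107 mm over the table when shut. Fork, handle and pointer turn with it.
- fork_hole (a point): Centre of the hole's mouth on the flat top of the lid's fork, 173 mm before the hinge line, 107 mm over the table when shut, lid's axes (z along the hole). Fork: two aluminium plates 42 x 46 x 6 mm, 12 mm apart, top level with the lid's, whose front edge is 21 mm off; between them the handle's 8 mm tongue. Holes in line, 12.5 mm wide, 2 mm chamfers, 24 mm through all; free below.
- handle: Black bar handle, tongue in the fork, straight out from the lid's front; origin mid-grip, 265 mm before the hinge line and at its height (95 mm when shut, free below); axes as the lid's. Bar 18 mm wide (y), 14 mm thick (z), from 64 mm inward (+x) to 34 mm outward of the origin, then an end stop 30 x 20 x 12 mm. Until pinned it can slide out (about 4 N) by 40 mm.
- lid_pointer (a point): Tip of the black pointer, a 4 x 6 mm bar along the lid's -y side (y = -123 mm of the warmer), 135 mm from the hinge line; axes as the lid's, x along the bar towards the hinge.
- index (a joint): Angle in rad of the steel index arm about the same hinge line, 0 level, on the same scale as the lid's angle; set somewhere between 0.35 and 0.7 and held by friction. It is the angle the lid has to reach.
- index_tip (a point): Point on the index arm 135 mm from the hinge line; a steel bar 4 x 6 mm with a small block at its end, at y = -138 mm of the warmer just outside the white quadrant arc; x along the arm towards the hinge. It stands up to 195 mm over the table.
- stand: Light wooden block 60 x 190 x 50 mm (x, y, z) fixed to the table, three through holes 13 mm wide in a row along its y, 60 mm apart; origin at the centre of its underside. The pin, the stopper and the dropper stand in them in any order, shoulders resting on the top.
- pin: Steel headed pin, 60 g, upright in the stand: shank 10 mm diameter, 40 mm long with tapered foot; above it a collar 22 mm in diameter and 5 mm thick, then a square grip 16 x 16 mm and 30 mm tall (top 75 mm above the foot), its flats roughly in line with the stand's sides. Origin at the centre of the foot, z up along the pin, x and y square to the flats.
- pin_collar (a point): Centre of the underside of the pin's collar, 40 mm above the foot; when fully home it lies on fork_hole.
- stopper: Glass stopper with a ball top 26 mm in diameter, 68 mm tall over all, in the stand; origin at its foot.
- dropper: Glass dropper with a black rubber bulb 18 mm wide, 84 mm tall over all, in the stand; origin at its foot.
- bottle0: White dropping bottle, 42 mm wide, 132 mm tall, in the yellow tray; origin at its underside.
- bottle1: White dropping bottle like bottle0, in the yellow tray.
- bottle2: White dropping bottle like bottle0, in the yellow tray (tray 200 x 260 x 55 mm, fixed, beyond the stand).
- beaker: Glass beaker, 68 mm wide, 75 mm tall, near the robot; origin at its underside.
- flask: Conical glass flask, 76 mm wide, 100 mm tall, left of the handle; origin at its underside.
- tuberack: White plastic rack of clear tubes, 70 x 200 x 91 mm, left of the warmer; origin at its underside.
- pen: Blue pen 130 mm long lying on the left; origin under its middle.
Things that resemble listed ones, but are neither listed nor needed, are in the scene too. What is shaped like the bottle2 but pink is not meant.

How it is judged:
On the way, in this order (a step that is already met when the one before it is completed fails the run):
1. the pin is fully home in fork and tongue and let go, the lid still shut (distance between pin_collar and fork_hole below 0.005 m and angle between the z axis of pin and the z axis of fork_hole, either way round below 0.15 rad and contact force between the fingers and pin below 0.3 N and value of joint lid below 0.1 rad), for 0.2 s.
2. the lid is lifted by the handle to the index (distance between pin_collar and fork_hole below 0.005 m and angle between the z axis of pin and the z axis of fork_hole, either way round below 0.15 rad and angle between the x axis of lid_pointer and the x axis of index_tip, either way round below 0.07 rad and contact force between the fingers and handle above 2 N), for 0.3 s.
At the end, for the whole second after the job is handed in: For the last second: pin collar within 5 mm of the fork hole's mouth, pin within 0.15 rad of its direction; lid within 0.07 rad of the index arm, under 0.05 rad/s; fingers bear on the handle over 2 N, nothing else props the lid; index arm within 15 mm, other things within 40 mm of their starts (all of step 2 and velocity of joint lid between -0.05 and 0.05 rad/s and distance of index_tip from where it was at the start of the episode below 0.015 m and contact force between lid and stopper below 0.3 N and contact force between lid and dropper below 0.3 N and contact force between lid and bottle0 below 0.3 N and contact force between lid and bottle1 below 0.3 N and contact force between lid and bottle2 below 0.3 N and contact force between lid and beaker below 0.3 N and contact force between lid and flask below 0.3 N and contact force between lid and tuberack below 0.3 N and contact force between lid and pen below 0.3 N and distance of each of stopper, dropper, bottle0, bottle1, bottle2, beaker, flask, tuberack, pen from where it was at the start of the episode below 0.04 m); the arm keeps its last pose, push and grip.
It fails at once if the lid is lifted (over 0.15 rad) before the pin is home (value of joint lid above 0.15 rad and not (distance between pin_collar and fork_hole below 0.012 m)).
It fails at once if the index arm is shifted (over 15 mm) (distance of index_tip from where it was at the start of the episode above 0.015 m).
It fails at once if another thing is moved more than 40 mm (distance of any of stopper, dropper, bottle0, bottle1, bottle2, beaker, flask, tuberack, pen from where it was at the start of the episode above 0.04 m).
It also fails if it takes over 67 s, if anything falls off the work surface, if the arm or the gripper's body presses on something with over 40 N, if the wrist force passes 120 N, or if a joint passes its speed limit or range.

## Robot

A 6-joint arm with a two-finger parallel gripper is mounted at the origin on the work surface. World frame = base frame: x ahead of the robot, y to its left, z up, the work surface at z = 0. Lengths are in m, angles in rad, forces in N, time in s.
With the tool pointing down it reaches from about 0.3 to 0.775 m from the base axis. Payload 14.6 kg.
Tool frame: the origin (TCP) lies between the finger pads; the fingertips stand 8 mm ahead of it and the grasp point (between the pads) lies 11 mm behind it (ctrl.tip_reach is the distance from the TCP to the fingertips, in m); y points along the fingers, z is the direction in which the jaws open and shut, and the axes are right-handed (so a half turn about y gives the same grasp; the last joint's range is limited). The gripper opens to 94 mm and grips with 3 to 60 N. Pads are 16 mm wide; open, the fingers measure 119 mm over their backs; the gripper's body (75 mm by 177 mm) begins 78 mm behind the grasp point.
Start: joints at [-1.363, 0.3, 1.521, -0, 1.321, -0.067], TCP at [0.149, -0.529, 0.213] pointing down, gripper open.
Joint ranges: [-3.03, 3.03], [-0.79, 2.21], [0.23, 2.52], [-1.04, 4.18], [0, 3.07], [-2.55, 2.55]. Speed limits (rad/s): [2.22, 2.22, 2.57, 3.14, 3.14, 3.14].

## Interface

Orientations are given as [roll, pitch, yaw] about the fixed x, y, z axes, in that order (R = Rz(yaw) Ry(pitch) Rx(roll)).
In Python, from station import ctrl gives the robot as it stands.
- The arm moves only by the tool play_rows, never from a script. Its arguments are lists of equal length, an entry for each row: "twist": the turn, a rotation vector about the world's x, y, z as a fraction of full scale, a list of three; "travel": the shift along the world's x, y, z as a fraction of full scale, a list of three; "grip": the gripper's target within -1 to 1 (shut at 1, half-way at 0, fully open at -1). A call has 1 to 12 rows; each row shifts and turns the commanded pose from where the row before left it; what a row does not reach is not made up. Full scale, the value 1, is 5 cm for a shift and 90 degrees for a turn. A row lasts 1/10 s, in which the tool goes at most 50 mm and 8.59 degrees, less where a joint would pass 70% of its speed; a pose out of reach is approached as far as the arm can. A call with a number of a shift or a turn outside -1 to 1 is refused whole. A call with a gripper value outside its range is refused whole. The fingers move at their own pace and stop on an object; "force" is the grip in N (left out, the last holds). Time passes only in rows, so rows that do not move let the fingers close. It gives the time, the measured TCP pose, the force and the opening at its end, in the units of the state.
- ctrl.get_obs(): the state, without advancing time (a new reading comes with each control period).
- ctrl.camera(name): name is "scene" or "side" or "wrist"; returns a dict with "img" (384x512x3 uint8, red, green, blue), "vfov" (degrees; the focal length in pixels is half the picture's height over the tangent of half this angle, whatever the lens; pixels are square), "cx", "cy" (the principal point, pixels), "k1" (the pictures are not rectified: a ray, as slopes to the right and down, at radius r is drawn at 1 + k1 r^2 times it, then the intrinsics apply), "rvec" (rotation vector, rad) and "tvec" (3), from world to camera coordinates, as OpenCV has them. Camera axes: x right, y down, z forward; pixel columns grow to the right and rows downward; lengths in m; the calibration is good to about 2 mm. A picture is of the moment at which its call begins. There is no depth.
- ctrl.hand_in(): hands the job in, once; it reports no verdict.
Trained networks look in a picture, given as the dict that the camera call returned (one of the last four; its "shot" number tells which), for a name from the list of things; names that differ only in an ending like _2 or _b are one class to them, and where a whole thing is asked for, a point or a joint stands for the part that bears it (a point fixed in the world has none). Each returns a list of dicts, best first, with "confidence" (0 to 1); they miss things now and then, are a little off and sometimes report something else, mostly with a low value. They report only what shows in the picture. A call takes as long as a camera call. They do not tell look-alikes from the thing itself.
- ctrl.boxes_of(name, picture): "point" ([column, row] in pixels, amid what is visible of it).
- ctrl.trace(name, picture): "pixels" (384x512 bool, what is visible of it) and "point" ([column, row] in pixels, amid what is visible of it).
The state is a dict: "time_s": time; "qpos": joint angles; "joint_vel": joint speeds; "tau": joint torques, N m; "ee_pos": TCP position; "eef_rot": TCP orientation; "force": force on the tool from outside, world axes, zero at the start; "moment": the same for the moment, N m; "grip_width": finger opening in m.
Only numpy, scipy, OpenCV 4.12 (cv2) and the standard library are available. Lean on these libraries where they do the work, as an engineer would, in place of code of your own. Each camera call takes 0.05 s, during which the arm holds its last target.

## Working session

There is one attempt and no reset: what is moved stays moved. The work goes in short steps, Python scripts to look and compute and a tool call to move; the robot and the scene stay as the last step left them, time stands still between calls to the robot, and variables do not carry over. Pictures are saved under pics/ and viewed, and the job is handed in when it is done.

Besides the shell and the picture viewer there is one more tool, called after "Call:" by a JSON object that holds its "api" and its "payload". play_rows: Moves the arm, as the interface text tells. Its arguments: {"type":"object","properties":{"twist":{"type":"array"},"travel":{"type":"array"},"grip":{"type":"array"},"force":{"type":"number"}},"required":["twist","travel","grip"]}

```bash
ls; mkdir -p pics
cat > h.py <<'E'
import numpy as np, cv2, pickle
from station import ctrl
def cam(n,save=None):
    p=ctrl.camera(n)
    if save: cv2.imwrite('pics/'+save+'.png',p['img'][:,:,::-1])
    return p
def K(p):
    f=p['img'].shape[0]/2/np.tan(np.radians(p['vfov'])/2)
    return np.array([[f,0,p['cx']],[0,f,p['cy']],[0,0,1]])
def proj(p,P):
    return cv2.projectPoints(np.array(P,float).reshape(-1,3),np.array(p['rvec'],float),np.array(p['tvec'],float),K(p),np.array([p['k1'],0,0,0.]))[0].reshape(-1,2)
def ray(p,uv):
    # forward model: distorted = u*(1+k1 r^2): same as OpenCV
    q=cv2.undistortPointsIter(np.array([[uv]],float),K(p),np.array([p['k1'],0,0,0.]),None,None,(3,50,1e-10)).reshape(2)
    R=cv2.Rodrigues(np.array(p['rvec'],float))[0]
    d=R.T@np.array([q[0],q[1],1]); o=-R.T@np.array(p['tvec'],float)
    return o,d/np.linalg.norm(d)
def atz(p,uv,z):
    o,d=ray(p,uv); return o+d*(z-o[2])/d[2]
def tri(L):
    A=np.zeros((3,3));b=np.zeros(3)
    for p,uv in L:
        o,d=ray(p,uv);M=np.eye(3)-np.outer(d,d);A+=M;b+=M@o
    x=np.linalg.solve(A,b)
    return x,[proj(p,x)[0]-np.array(uv) for p,uv in L]
E
python3 - <<'E'
from h import *
for n in ['scene','side','wrist']:
    p=cam(n,n+'0'); pickle.dump(p,open(n+'0.pkl','wb'))
    R=cv2.Rodrigues(np.array(p['rvec']))[0]; print(n,p['vfov'],p['k1'],(-R.T@p['tvec']).round(3), R[2].round(2))
    for t in ['warmer','fork_hole','handle','lid_pointer','index_tip','stand','pin','pin_collar','stopper','dropper']:
        print(t,[(np.round(d['point'],1).tolist(),round(d['confidence'],2)) for d in ctrl.boxes_of(t,p)[:3]])
print(ctrl.get_obs())
E
```

```text
pics
scene 50.50075985122514 0.04281365161669162 [ 1.411 -0.278  0.725] [-0.76  0.31 -0.57]
warmer [([306.1, 220.8], 0.96), ([258.8, 211.6], 0.21)]
fork_hole [([304.7, 208.1], 0.72)]
handle [([173.5, 201.6], 0.23)]
lid_pointer [([308.9, 204.2], 0.96)]
index_tip [([257.1, 197.3], 0.41)]
stand [([155.9, 218.6], 0.91), ([382.4, 187.2], 0.15)]
pin [([168.4, 196.5], 0.54)]
pin_collar [([172.0, 197.5], 0.44)]
stopper [([126.6, 214.0], 0.41)]
dropper [([149.4, 209.1], 0.5)]
side 49.30814551115395 -0.1458154499145983 [0.527 1.001 0.66 ] [ 0.03 -0.86 -0.51]
warmer [([205.2, 234.4], 0.94), ([270.5, 226.6], 0.67), ([313.4, 199.8], 0.42)]
fork_hole [([205.6, 223.5], 0.97)]
handle [([273.4, 228.3], 0.61), ([205.8, 184.0], 0.46)]
lid_pointer [([202.5, 229.7], 0.85), ([312.5, 198.2], 0.25)]
index_tip [([219.2, 183.1], 0.61)]
stand [([268.7, 175.4], 0.59)]
pin [([222.5, 335.5], 0.46)]
pin_collar [([275.1, 172.1], 0.41)]
stopper []
dropper [([270.8, 164.5], 0.54)]
wrist 71.15358131432696 -0.03483471364893662 [ 0.229 -0.507  0.386] [-0.27 -0.08 -0.96]
warmer []
fork_hole []
handle []
lid_pointer []
index_tip []
stand []
pin []
pin_collar []
stopper []
dropper []
{'time_s': 1.65, 'qpos': array([-1.36259899e+00,  2.99908504e-01,  1.52100415e+00, -3.69630234e-06,
        1.32069547e+00, -6.66124075e-02]), 'joint_vel': array([-9.88783379e-05, -1.08806318e-04, -3.70467112e-04,  1.76026277e-03,
       -2.44059844e-04, -3.80174642e-04]), 'tau': array([-1.82261188e-03, -5.31659532e+01, -3.52913618e+01,  7.07989675e-02,
        2.13016255e-02, -4.22510933e-07]), 'ee_pos': array([ 0.14923766, -0.52935499,  0.21343916]), 'eef_rot': array([-1.57081200e+00, -2.54343554e-06, -2.86678199e+00]), 'force': array([-0.62753993,  0.11290723,  0.07414395]), 'moment': array([-0.01027526,  0.00780978, -0.04885411]), 'grip_width': 0.09395534303173496}
```

View pics/scene0.png

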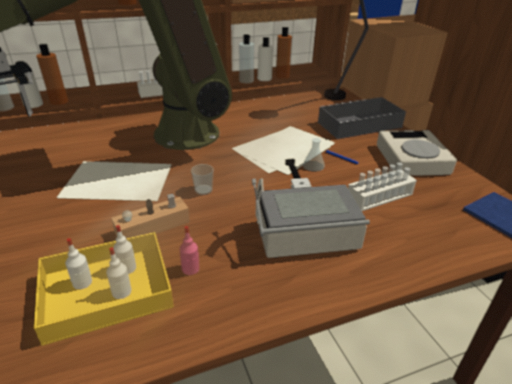

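View pics/side0.png

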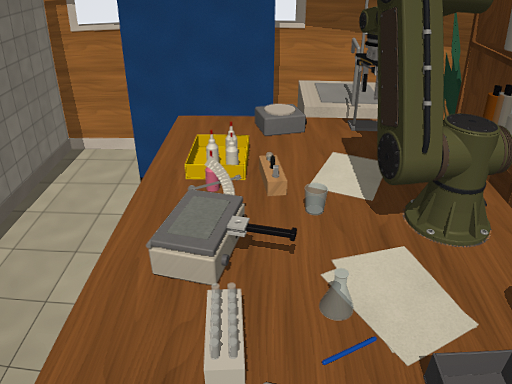

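View pics/wrist0.png

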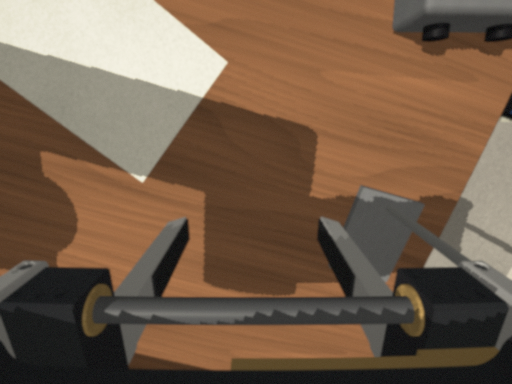

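Run:
```python
import cv2
a=cv2.imread('pics/scene0.png'); b=cv2.imread('pics/side0.png')
def c(i,x0,y0,w,h,s,n): cv2.imwrite(f'pics/{n}.png',cv2.resize(i[y0:y0+h,x0:x0+w],None,fx=s,fy=s,interpolation=cv2.INTER_CUBIC))
c(a,240,150,133,110,6,'c1'); c(b,140,170,165,115,4.8,'c2'); c(a,100,180,110,70,7,'c3'); c(b,240,140,66,66,9,'c4')
```

```text
(no output)
```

View pics/c1.png

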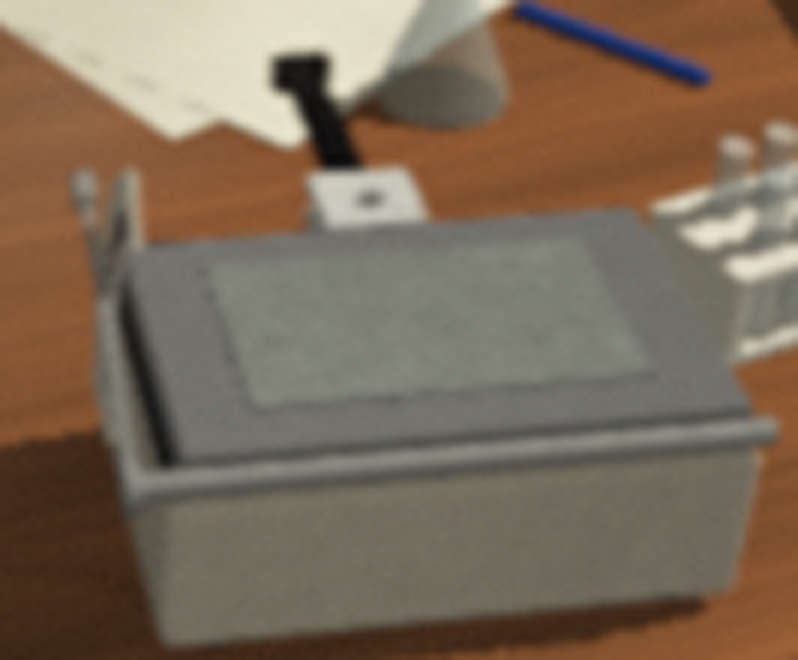

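View pics/c2.png

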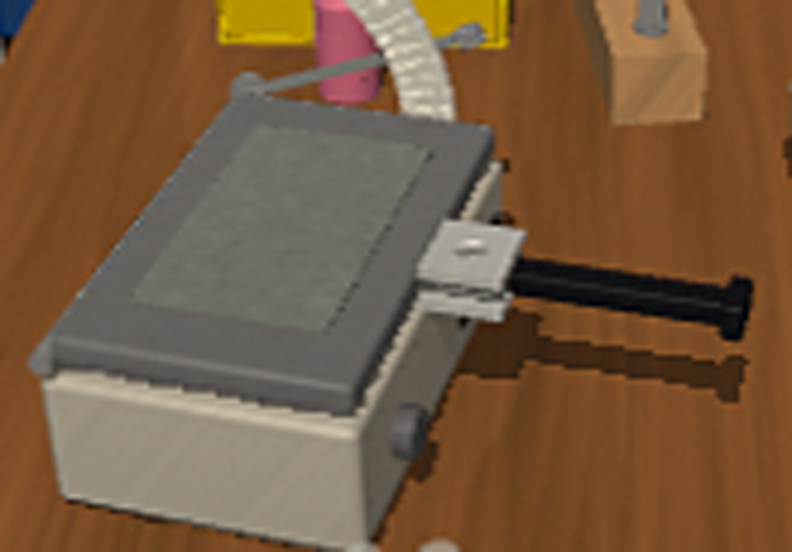

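View pics/c3.png

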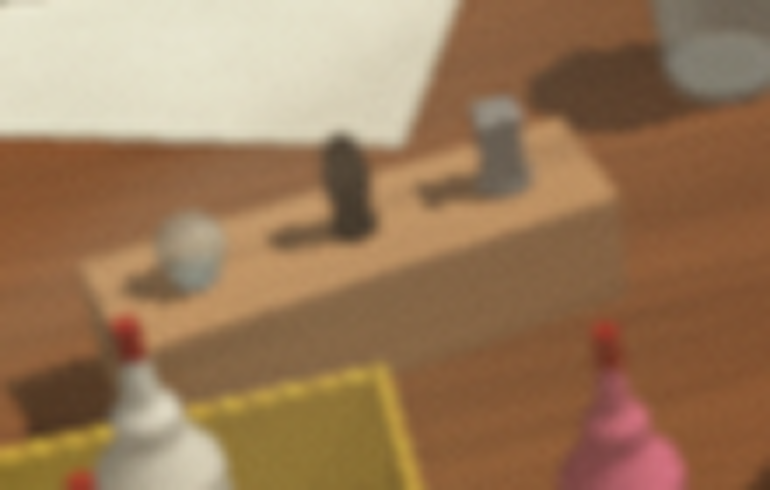

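View pics/c4.png

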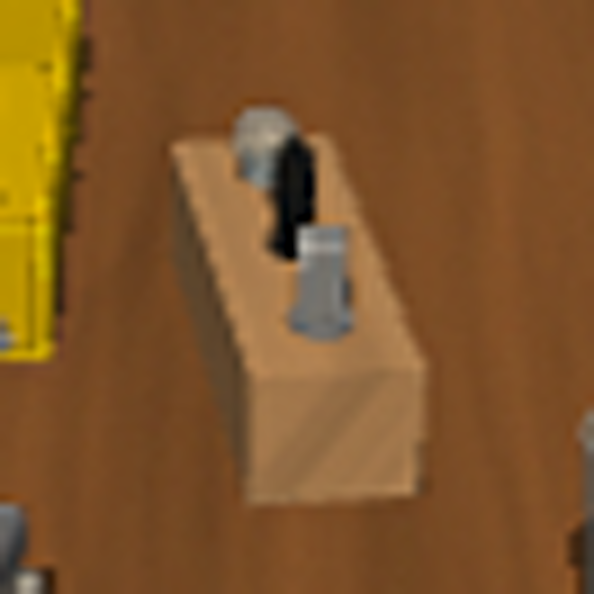

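```bash
cat > fit.py <<'E'
from h import *
from scipy.optimize import least_squares
S=pickle.load(open('scene0.pkl','rb'));D=pickle.load(open('side0.pkl','rb'))
def f1(l,s,x0,y0): return [((a+.5)/s-.5+x0,(b+.5)/s-.5+y0) for a,b in l]
def fit(objs,x0):
    def res(v):
        c,s=np.cos(v[2]),np.sin(v[2]);r=[]
        for p,P,U in objs:
            P=np.array(P);W=np.c_[v[0]+c*P[:,0]-s*P[:,1],v[1]+s*P[:,0]+c*P[:,1],P[:,2]]
            r.append((proj(p,W)-np.array(U)).ravel())
        return np.concatenate(r)
    o=least_squares(res,x0,loss='soft_l1',f_scale=0.5)
    print(o.x.round(4)); r=res(o.x);print(r.reshape(-1,2).round(1).tolist()); return o.x
x,y=.03,.095
# stand: local +y = world left end
st=[(S,[(-x,-y,.05),(-x,y,.05),(x,y,.05)],f1([(80,265),(555,115),(618,195)],7,100,180)),
    (D,[(x,-y,.05),(-x,-y,.05),(-x,y,.05),(x,y,.05),(x,y,0),(-x,y,0)],f1([(170,148),(328,138),(425,368),(250,375),(250,503),(415,495)],9,240,140))]
v=fit(st,[.75,-.2,0])
wm=[(S,[(-.077,-.12,.107),(-.077,.12,.107),(.073,.12,.107),(.073,-.12,.107),(.08,-.125,0),(.08,.125,0),(-.098,0,.107)],f1([(130,245),(632,210),(752,415),(170,465),(165,645),(735,590),(370,198)],6,240,150)),
 (D,[(-.077,-.12,.107),(.08,.125,0),(-.08,.125,0),(-.08,.125,.085),(-.098,0,.107)],f1([(492,128),(65,500),(362,548),(362,432),(473,247)],4.8,140,170))]
w=fit(wm,[.7,.1,0])
def tf(v,P): c,s=np.cos(v[2]),np.sin(v[2]); return np.array([v[0]+c*P[0]-s*P[1],v[1]+s*P[0]+c*P[1],P[2]])
print('forkhole',tf(w,(-.098,0,.107)),'handle',tf(w,(-.19,0,.095)),'pinholes',[tf(v,(0,k,.05)).round(4) for k in (-.06,0,.06)])
xs,r=tri([(S,f1([(370,198)],6,240,150)[0]),(D,f1([(473,247)],4.8,140,170)[0])]);print('hole tri',xs,r)
xs,r=tri([(S,f1([(498,105)],7,100,180)[0]),(D,f1([(323,233)],9,240,140)[0])]);print('pin top tri (z~.085)',xs,r)
E
python3 fit.py
```

```text
[ 0.511  -0.2169  0.1697]
[[-0.3, -0.0], [0.4, 0.4], [-0.1, 0.1], [0.1, -0.5], [-0.3, -0.3], [0.0, 0.1], [0.1, 0.6], [-0.1, 0.5], [0.5, 0.1]]
[ 0.6896  0.1626 -0.2139]
[[-3.0, -0.2], [-0.2, -1.0], [0.5, -1.2], [0.7, -0.9], [-1.4, 4.1], [-0.8, 3.7], [-1.0, -0.0], [0.6, -1.1], [-1.7, 2.9], [0.5, 5.2], [-1.5, 0.3], [-0.6, 0.1]]
forkhole [0.59382056 0.1833873  0.107     ] handle [0.50391627 0.20291216 0.095     ] pinholes [array([ 0.5212, -0.2761,  0.05  ]), array([ 0.511 , -0.2169,  0.05  ]), array([ 0.5009, -0.1578,  0.05  ])]
hole tri [0.59333674 0.18559804 0.10759071] [array([-0.37572134, -0.42895343]), array([-0.4680891 ,  0.47070849])]
pin top tri (z~.085) [ 0.50106963 -0.15604045  0.08705622] [array([-0.03641004, -0.05619278]), array([-0.03392372,  0.0471383 ])]
```

```bash
cat >> fit.py <<'E'
print('refit')
wm=[(S,[(-.077,.12,.107),(.073,.12,.107),(.073,-.12,.107),(-.098,0,.107)],f1([(632,210),(752,415),(170,465),(370,198)],6,240,150)),
 (D,[(-.077,-.12,.107),(-.08,.125,.085),(-.098,0,.107),(-.119,-.021,.107),(-.119,.021,.107)],f1([(492,128),(362,432),(473,247),(525,235),(512,292)],4.8,140,170))]
w=fit(wm,[.7,.1,-.2])
print('forkhole',tf(w,(-.098,0,.107)),'handle',tf(w,(-.19,0,.095)))
# overlay
for p,n in ((S,'scene'),(D,'side')):
    im=cv2.resize(p['img'][:,:,::-1],None,fx=4,fy=4,interpolation=cv2.INTER_CUBIC)
    def L(a,b,c):
        q=(proj(p,[tf(w,a),tf(w,b)])+.5)*4-.5
        cv2.line(im,*[tuple(int(round(k)) for k in t) for t in q],c,1)
    def box(x0,x1,y0,y1,z0,z1,c):
        import itertools
        V=list(itertools.product((x0,x1),(y0,y1),(z0,z1)))
        for i in range(8):
            for j in range(i):
                if sum(a!=b for a,b in zip(V[i],V[j]))==1: L(V[i],V[j],c)
    box(-.077,.073,-.12,.12,.089,.107,(0,255,0)); box(-.08,.08,-.125,.125,0,.085,(0,0,255)); box(-.119,-.077,-.023,.023,.083,.107,(255,255,0)); box(-.224,-.126,-.009,.009,.088,.102,(255,0,255))
    for a in (.35,.5,.7): L((.075,-.138,.095),(.075-.135*np.cos(a),-.138,.095+.135*np.sin(a)),(0,255,255))
    im=im[560:1160,880:1640] if n=='scene' else im[680:1200,520:1240]
    cv2.imwrite(f'pics/ov_{n}.png',im)
E
python3 fit.py|sed -n '/refit/,$p'
```

```text
refit
[ 0.6884  0.1626 -0.2211]
[[-0.1, -1.1], [0.2, -1.2], [0.2, -1.4], [-1.0, -0.2], [1.3, -1.0], [-1.4, 0.4], [-0.2, 0.3], [-0.1, -0.7], [-2.2, -2.8]]
forkhole [0.59280988 0.18411478 0.107     ] handle [0.50304975 0.20429198 0.095     ]
```

```bash
ls -la pics/ov*
```

```text
-rw-r--r-- 1 agent agent 398624 Dec  7 05:13 pics/ov_scene.png
-rw-r--r-- 1 agent agent 380194 Dec  7 05:13 pics/ov_side.png
```

View pics/ov_scene.png

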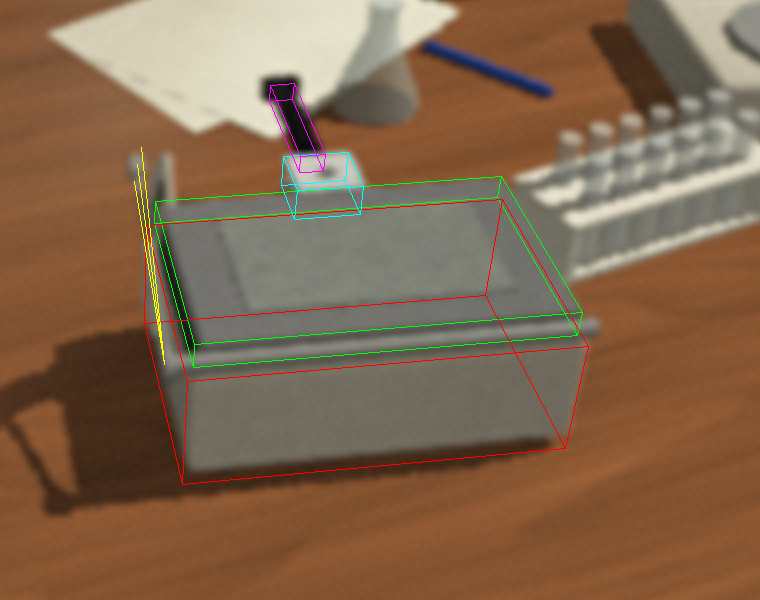

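View pics/ov_side.png

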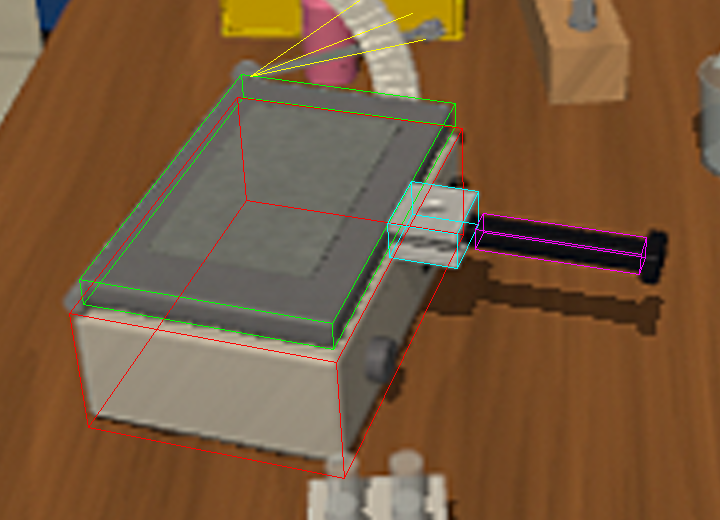

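Call:
{"api": "play_rows", "payload": {"twist": [[0, 0, 0.085], [0, 0, 0.085], [0, 0, 0.085], [0, 0, 0.085], [0, 0, 0.085], [0, 0, 0.085], [0, 0, 0.085], [0, 0, 0.085], [0, 0, 0.085], [0, 0, 0.085], [0, 0, 0.085], [0, 0, 0]], "travel": [[0.64, 0.676, 0], [0.64, 0.676, 0], [0.64, 0.676, 0], [0.64, 0.676, 0], [0.64, 0.676, 0], [0.64, 0.676, 0], [0.64, 0.676, 0], [0.64, 0.676, 0], [0.64, 0.676, 0], [0.64, 0.676, 0], [0.64, 0.676, 0], [0, 0, 0]], "grip": [-1, -1, -1, -1, -1, -1, -1, -1, -1, -1, -1, -1]}}

```text
time_s: 2.85
ee_pos: [0.5036, -0.154, 0.2132]
eef_rot: [-1.57, 0.001, -1.389]
force: [-0.0, -0.1, -0.4]
grip_width: 0.094
```

Run:
```python
from h import *
p=cam('wrist','wrist1'); pickle.dump(p,open('wrist1.pkl','wb'))
for t in ['pin','pin_collar','stand']:
    print(t,[(np.round(d['point'],1).tolist(),round(d['confidence'],2)) for d in ctrl.boxes_of(t,p)[:3]])
o=ctrl.get_obs();print(o['time_s'],o['ee_pos'],o['eef_rot'],o['qpos'],o['force'])
print(proj(p,[(.501,-.157,.085),(.501,-.157,.05),o['ee_pos']]))
im=cv2.resize(p['img'][:,:,::-1],None,fx=1.5,fy=1.5,interpolation=cv2.INTER_CUBIC)
cv2.imwrite('pics/w1.png',im)
```

```text
pin []
pin_collar [([249.9, 180.2], 0.66)]
stand [([250.4, 208.6], 0.91)]
3.05 [ 0.50074787 -0.1581913   0.21344673] [-1.57096955e+00 -6.61039776e-05 -1.39984734e+00] [-3.75667226e-01  2.44616431e-01  1.59121143e+00 -1.51809638e-04
  1.30587842e+00 -5.46576449e-01] [-0.37406658  0.08194146 -1.12041784]
[[250.43022043 186.50355823]
 [250.66265777 179.05285923]
 [248.22782116 237.88378185]]
```

View pics/w1.png

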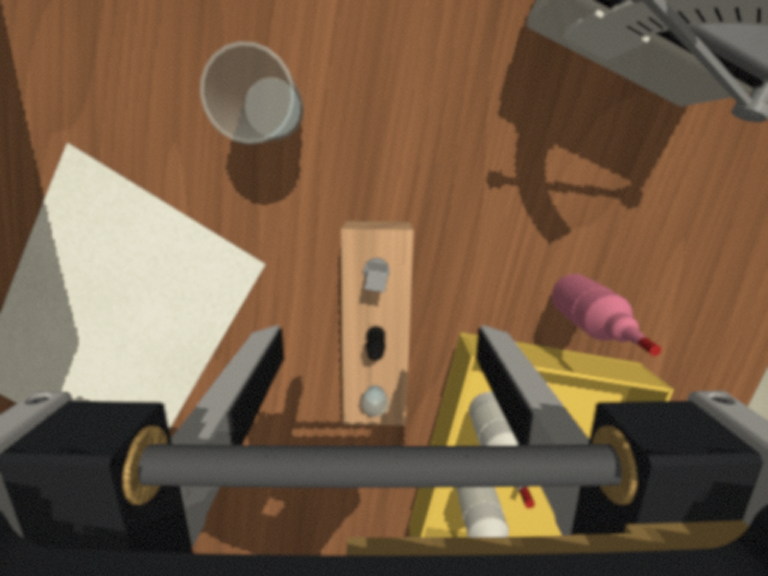

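Call:
{"api": "play_rows", "payload": {"twist": [[0, 0, 0], [0, 0, 0], [0, 0, 0], [0, 0, 0], [0, 0, 0], [0, 0, 0], [0, 0, 0]], "travel": [[0, 0.02, -0.5], [0, 0, -0.5], [0, 0, -0.5], [0, 0, -0.5], [0, 0, -0.5], [0, 0, -0.44], [0, 0, 0]], "grip": [0, 0, 0, 0, 0, 0, 0]}}

```text
time_s: 3.75
ee_pos: [0.4993, -0.1572, 0.0643]
eef_rot: [-1.574, 0.002, -1.401]
force: [-0.5, 0.6, 1.0]
grip_width: 0.0471
```

Run:
```python
from h import *
p=cam('wrist','wrist2');q=cam('side','side2')
o=ctrl.get_obs();print(o['time_s'],o['ee_pos'],o['eef_rot'],o['force'])
a=cv2.resize(p['img'][100:340,150:350,::-1],None,fx=2.4,fy=2.4,interpolation=cv2.INTER_CUBIC)
b=cv2.resize(q['img'][100:200,230:310,::-1],None,fx=5,fy=5.76,interpolation=cv2.INTER_CUBIC)
cv2.imwrite('pics/w2.png',np.hstack([a[:576,:399],b[:576]]))
```

```text
3.85 [ 0.50104951 -0.15738735  0.06718115] [-1.57061756e+00 -1.07020317e-04 -1.39986807e+00] [-0.01032458 -0.24156194  0.30955374]
```

View pics/w2.png

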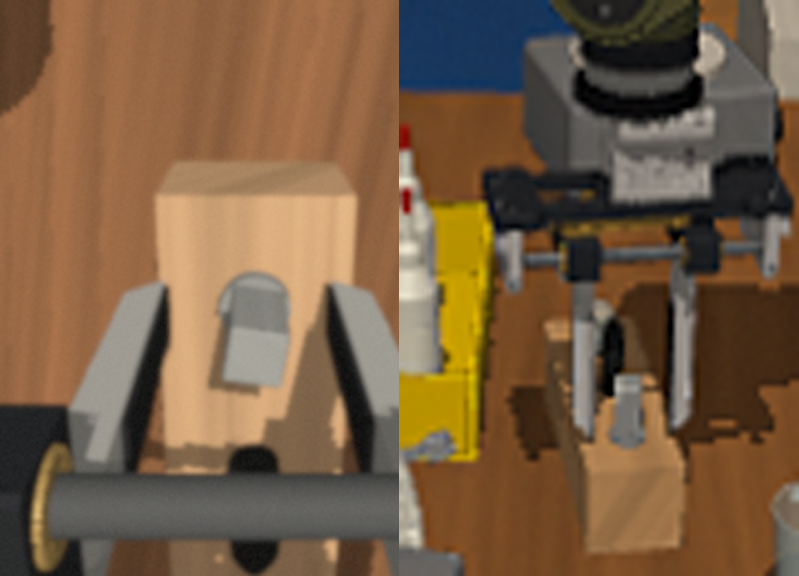

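Call:
{"api": "play_rows", "payload": {"force": 30, "twist": [[0, 0, -0.06], [0, 0, 0], [0, 0, 0], [0, 0, 0], [0, 0, 0], [0, 0, 0]], "travel": [[0, 0, -0.02], [0, 0, 0], [0, 0, 0], [0, 0, 0], [0, 0, 0], [0, 0, 0]], "grip": [0, 0.3, 1, 1, 1, 1]}}

```text
time_s: 4.45
ee_pos: [0.5013, -0.1566, 0.0657]
eef_rot: [-1.571, -0.0, -1.492]
force: [-1.1, 1.1, 2.5]
grip_width: 0.0157
```

Run:
```python
from h import *
p=cam('wrist','wrist3')
for i in range(3):
  o=ctrl.get_obs();print(o['time_s'],o['ee_pos'],o['eef_rot'],o['force'],o['grip_width'])
a=cv2.resize(p['img'][100:340,150:350,::-1],None,fx=2.4,fy=2.4,interpolation=cv2.INTER_CUBIC)
cv2.imwrite('pics/w3.png',a)
```

```text
4.5 [ 0.50135557 -0.15661765  0.06573167] [-1.57050109e+00 -2.08952792e-04 -1.49181324e+00] [-0.66587109 -0.10939735  3.53004561] 0.015508944943352854
4.5 [ 0.50135557 -0.15661765  0.06573167] [-1.57050109e+00 -2.08952792e-04 -1.49181324e+00] [-0.66587109 -0.10939735  3.53004561] 0.015508944943352854
4.5 [ 0.50135557 -0.15661765  0.06573167] [-1.57050109e+00 -2.08952792e-04 -1.49181324e+00] [-0.66587109 -0.10939735  3.53004561] 0.015508944943352854
```

View pics/w3.png

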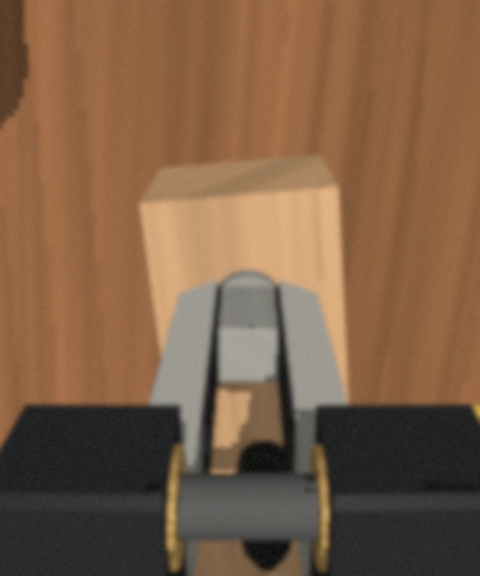

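Call:
{"api": "play_rows", "payload": {"twist": [[0, 0, 0], [0, 0, 0], [0, 0, 0], [0, 0, 0], [0, 0, 0], [0, 0, 0], [0, 0, 0], [0, 0, 0]], "travel": [[0, 0, 0.2], [0, 0, 0.4], [0, 0, 0.6], [0, 0, 0.8], [0, 0, 0.8], [0, 0, 0.8], [0, 0, 0.6], [0, 0, 0.1]], "grip": [1, 1, 1, 1, 1, 1, 1, 1]}}

```text
time_s: 5.3
ee_pos: [0.5019, -0.1568, 0.2846]
eef_rot: [-1.565, -0.003, -1.492]
force: [-0.3, -0.5, -1.9]
grip_width: 0.0159
```

Call:
{"api": "play_rows", "payload": {"twist": [[0, 0, 0.067], [0, 0, 0.067], [0, 0, 0.067], [0, 0, 0.067], [0, 0, 0.067], [0, 0, 0.067], [0, 0, 0.067], [0, 0, 0.067], [0, 0, 0.067], [0, 0, 0.067], [0, 0, 0.067], [0, 0, 0.067]], "travel": [[0.152, 0.567, 0], [0.152, 0.567, 0], [0.152, 0.567, 0], [0.152, 0.567, 0], [0.152, 0.567, 0], [0.152, 0.567, 0], [0.152, 0.567, 0], [0.152, 0.567, 0], [0.152, 0.567, 0], [0.152, 0.567, 0], [0.152, 0.567, 0], [0.152, 0.567, 0]], "grip": [1, 1, 1, 1, 1, 1, 1, 1, 1, 1, 1, 1]}}

```text
time_s: 6.5
ee_pos: [0.5923, 0.1848, 0.2793]
eef_rot: [-1.572, 0.002, -0.225]
force: [0.0, -0.7, 0.1]
grip_width: 0.0155
```

Run:
```python
from h import *
p=cam('wrist','wrist4');q=cam('side','side4');s=cam('scene','scene4')
pickle.dump((p,q,s),open('v4.pkl','wb'))
for c in (p,q):
  for t in ['fork_hole','handle','pin']:
    print(t,[(np.round(d['point'],1).tolist(),round(d['confidence'],2)) for d in ctrl.boxes_of(t,c)[:2]])
o=ctrl.get_obs();print(o['time_s'],o['ee_pos'],o['eef_rot'],o['force'],o['grip_width'])
print(proj(p,[(.593,.184,.107),o['ee_pos']-[0,0,.0557]]))
cv2.imwrite('pics/w4.png',cv2.resize(p['img'][:,:,::-1],None,fx=1.5,fy=1.5,interpolation=cv2.INTER_CUBIC))
cv2.imwrite('pics/d4.png',cv2.resize(q['img'][90:290,130:330,::-1],None,fx=3,fy=3,interpolation=cv2.INTER_CUBIC))
```

```text
fork_hole [([262.0, 213.6], 0.79)]
handle [([250.7, 108.9], 0.77), ([30.1, 162.2], 0.57)]
pin [([251.4, 235.6], 0.91)]
fork_hole [([203.3, 224.6], 0.71)]
handle [([270.4, 229.9], 0.69), ([234.4, 169.5], 0.45)]
pin [([205.3, 226.1], 0.16)]
6.95 [0.59239855 0.18282163 0.28058956] [-1.57080332e+00 -1.38476406e-04 -2.30995429e-01] [ 0.36654029  0.21541061 -0.31546458] 0.01585000566913363
[[252.54804985 176.40130883]
 [250.88559445 207.21048111]]
```

View pics/w4.png

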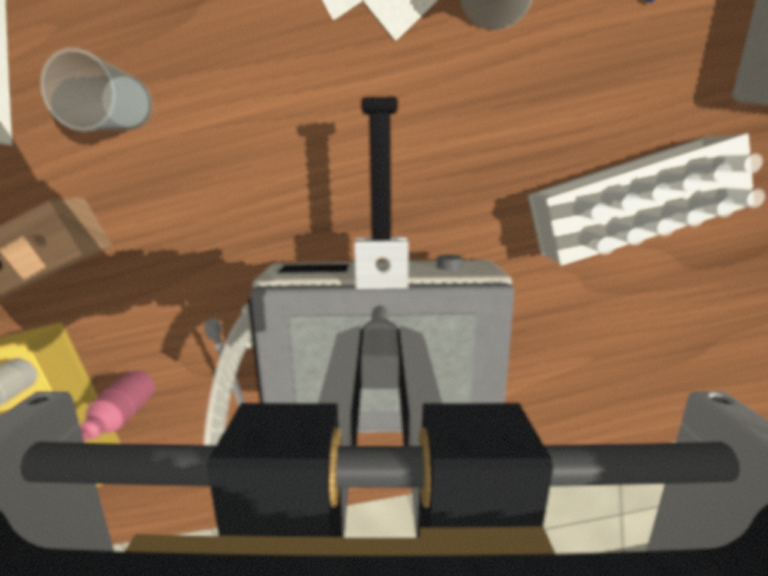

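View pics/d4.png

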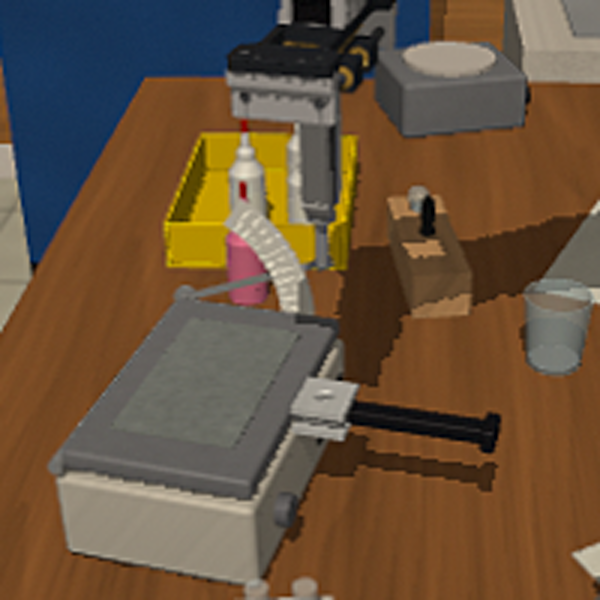

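Run:
```python
from h import *
p,q,s=pickle.load(open('v4.pkl','rb'))
cv2.imwrite('pics/w4z.png',cv2.resize(p['img'][150:225,215:295,::-1],None,fx=8,fy=8,interpolation=cv2.INTER_CUBIC))
for pt in [(.593,.184,.107),(.593,.1865,.107)]: print(proj(p,[pt]))
```

```text
[[252.54804985 176.40130883]]
[[254.39429479 175.99084185]]
```

View pics/w4z.png

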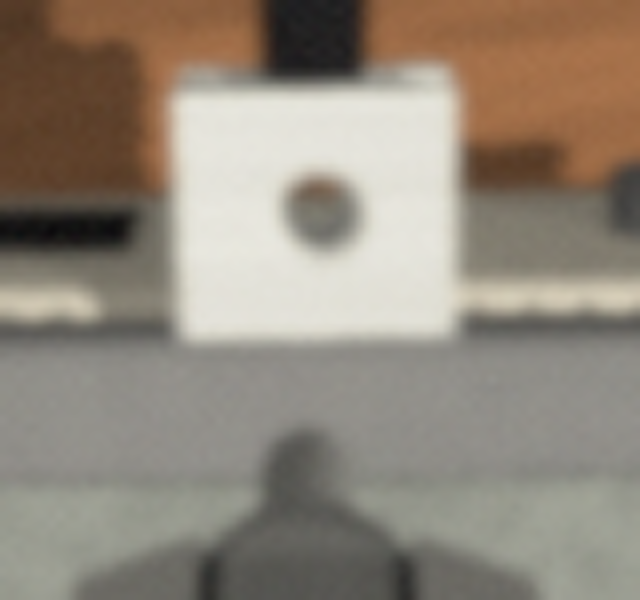

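Call:
{"api": "play_rows", "payload": {"twist": [[0, 0, 0], [0, 0, 0], [0, 0, 0], [0, 0, 0], [0, 0, 0]], "travel": [[0.02, 0.03, -0.6], [0, 0, -0.6], [0, 0, -0.5], [0, 0, -0.4], [0, 0, 0]], "grip": [1, 1, 1, 1, 1]}}

```text
time_s: 7.45
ee_pos: [0.5924, 0.1843, 0.1728]
eef_rot: [-1.573, 0.004, -0.23]
force: [0.8, -0.2, -1.0]
grip_width: 0.0159
```

Run:
```python
from h import *
p=cam('wrist','wrist5');q=cam('side','side5');s=cam('scene','scene5')
pickle.dump((p,q,s),open('v5.pkl','wb'))
o=ctrl.get_obs();print(o['time_s'],o['ee_pos'],o['eef_rot'],o['force'],o['grip_width'])
z=lambda i,x,y,w,h,f: cv2.resize(i['img'][y:y+h,x:x+w,::-1],(int(w*f),int(h*f)),interpolation=cv2.INTER_CUBIC)
cv2.imwrite('pics/w5.png',np.hstack([z(p,215,170,75,75,5.3),z(q,180,165,75,75,5.3)]))
cv2.imwrite('pics/s5.png',z(s,265,140,75,75,7))
```

```text
7.6 [0.59392999 0.18499571 0.17696265] [-1.56997502 -0.00163645 -0.22995194] [-0.64218508 -0.87704691 -0.3317486 ] 0.01565189603974511
```

View pics/w5.png

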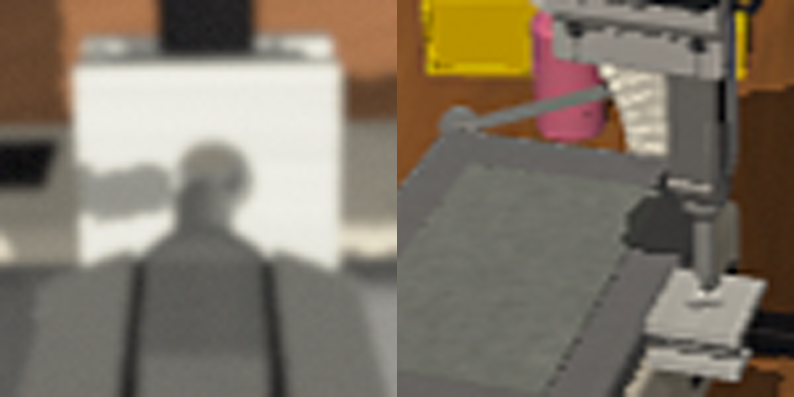

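View pics/s5.png

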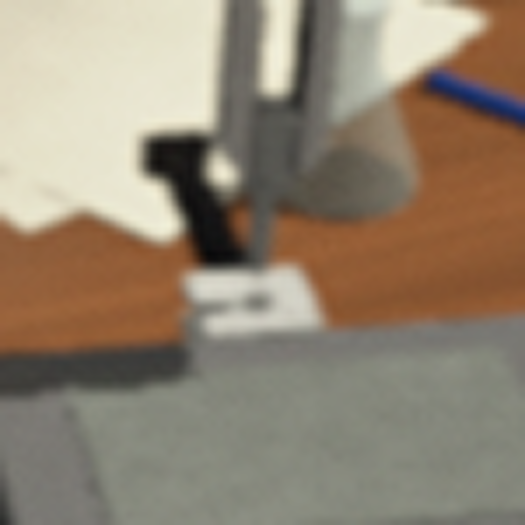

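Run:
```python
from h import *
p,q,s=pickle.load(open('v5.pkl','rb'))
T=np.array([.5934,.1851,.1754])
obs={'w':((215+(206+.5)/5.3-.5,170+188/5.3-.5),(215+214.5/5.3-.5,170+171/5.3-.5)),
'd':((180+(711-397.5)/5.3-.5,165+288/5.3-.5),(180+(707-397.5)/5.3-.5,165+298/5.3-.5)),
's':((265+258/7-.5,140+265/7-.5),(265+259/7-.5,140+300/7-.5))}
lx=np.array([np.cos(.23),-np.sin(.23),0]);ly=np.array([np.sin(.23),np.cos(.23),0])
for n,c in (('w',p),('d',q),('s',s)):
    f=T-[0,0,.0557]; h=f.copy();h[2]=.107
    P=proj(c,[f,h,h+.001*lx,h+.001*ly,f+[0,0,.001]])
    print(n,'foot',P[0],'hole',P[1],'d/lx',P[2]-P[1],'d/ly',P[3]-P[1],'d/z',P[4]-P[0]); print('  obs foot',np.round(obs[n][0],1),'hole',np.round(obs[n][1],1))
```

```text
w foot [254.14705956 208.09313005] hole [254.11111398 203.38551376] d/lx [-9.05853262e-04  1.00366132e+00] d/ly [1.06367442e+00 1.66482418e-04] d/z [0.00298453 0.39100466]
  obs foot [253.5 205. ] hole [255.  201.8]
d foot [237.5690644  217.12402301] hole [237.67021286 221.62211584] d/lx [-0.40539766 -0.06330857] d/ly [-0.12508589  0.22944173] d/z [-0.00799874 -0.35679102]
  obs foot [238.7 218.8] hole [237.9 220.7]
s foot [301.0803079  178.50501877] hole [300.70419939 182.3796873 ] d/lx [0.08429976 0.20108031] d/ly [ 0.35583149 -0.02346847] d/z [ 0.02983963 -0.30725674]
  obs foot [301.4 177.4] hole [301.5 182.4]
```

Call:
{"api": "play_rows", "payload": {"twist": [[0, 0, 0], [0, 0, 0], [0, 0, 0]], "travel": [[0.03, 0.02, -0.08], [0, 0, -0.1], [0, 0, 0]], "grip": [1, 1, 1]}}

```text
time_s: 7.9
ee_pos: [0.5948, 0.1861, 0.1659]
eef_rot: [-1.571, 0.001, -0.229]
force: [-0.3, 0.5, -1.2]
grip_width: 0.0158
```

Run:
```python
from h import *
p=cam('wrist','wrist6');q=cam('side','side6');s=cam('scene','scene6')
o=ctrl.get_obs();print(o['time_s'],o['ee_pos'],o['eef_rot'],o['force'],o['grip_width'])
z=lambda i,x,y,w,h,f: cv2.resize(i['img'][y:y+h,x:x+w,::-1],(int(w*f),int(h*f)),interpolation=cv2.INTER_CUBIC)
cv2.imwrite('pics/w6.png',np.hstack([z(p,225,180,50,50,8),z(q,205,190,50,50,8)]))
```

```text
8.05 [0.59495693 0.18618672 0.16658511] [-1.57073923e+00 -9.54359312e-05 -2.29361824e-01] [-0.66850484  0.25287633 -0.69582727] 0.01594967208213413
```

View pics/w6.png

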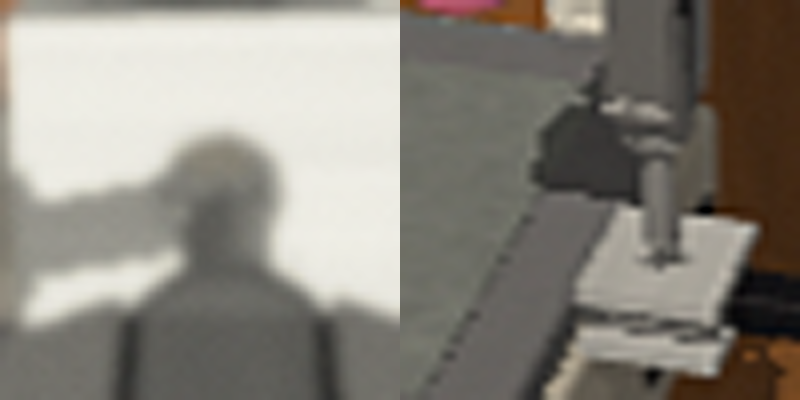

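Call:
{"api": "play_rows", "payload": {"twist": [[0, 0, 0], [0, 0, 0], [0, 0, 0]], "travel": [[-0.012, -0.008, -0.04], [0, 0, -0.06], [0, 0, 0]], "grip": [1, 1, 1]}}

```text
time_s: 8.35
ee_pos: [0.5941, 0.1857, 0.1609]
eef_rot: [-1.571, 0.001, -0.229]
force: [0.9, -0.1, -0.9]
grip_width: 0.0156
```

Run:
```python
from h import *
p=cam('wrist','wrist7');q=cam('side','side7')
o=ctrl.get_obs();print(o['time_s'],o['ee_pos'],o['eef_rot'],o['force'],o['grip_width'])
z=lambda i,x,y,w,h,f: cv2.resize(i['img'][y:y+h,x:x+w,::-1],(int(w*f),int(h*f)),interpolation=cv2.INTER_CUBIC)
cv2.imwrite('pics/w7.png',np.hstack([z(p,225,180,50,50,8),z(q,205,190,50,50,8)]))
```

```text
8.45 [0.59428909 0.18573036 0.16132167] [-1.57091789e+00  2.27133480e-04 -2.29455923e-01] [ 0.23527445  0.06057616 -0.13921108] 0.015994698704005175
```

View pics/w7.png

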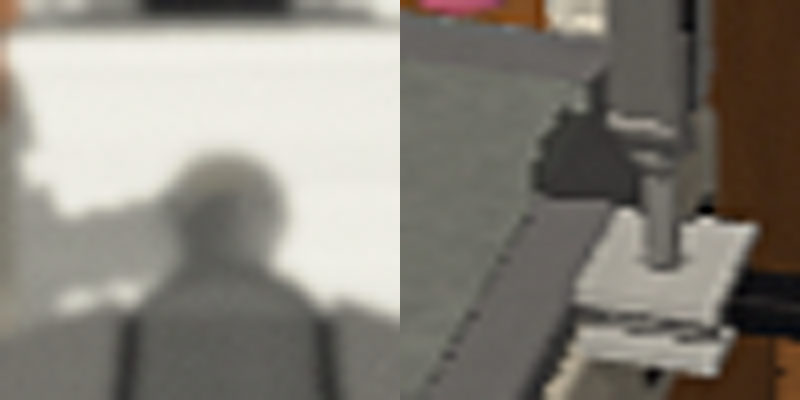

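Call:
{"api": "play_rows", "payload": {"twist": [[0, 0, 0], [0, 0, 0], [0, 0, 0]], "travel": [[0, 0, -0.06], [0, 0, -0.06], [0, 0, 0]], "grip": [1, 1, 1]}}

```text
time_s: 8.75
ee_pos: [0.5941, 0.1857, 0.1548]
eef_rot: [-1.571, 0.001, -0.229]
force: [-0.6, 0.5, -1.5]
grip_width: 0.0157
```

Call:
{"api": "play_rows", "payload": {"twist": [[0, 0, 0], [0, 0, 0], [0, 0, 0]], "travel": [[0, 0, -0.06], [0, 0, -0.06], [0, 0, 0]], "grip": [1, 1, 1]}}

```text
time_s: 9.05
ee_pos: [0.5941, 0.1857, 0.1488]
eef_rot: [-1.571, 0.001, -0.229]
force: [-2.0, -0.2, -2.9]
grip_width: 0.0154
```

Call:
{"api": "play_rows", "payload": {"twist": [[0, 0, 0], [0, 0, 0], [0, 0, 0]], "travel": [[0, 0, -0.06], [0, 0, -0.06], [0, 0, 0]], "grip": [1, 1, 1]}}

```text
time_s: 9.35
ee_pos: [0.5942, 0.1857, 0.1429]
eef_rot: [-1.571, 0.001, -0.229]
force: [-2.8, -2.1, -2.5]
grip_width: 0.0159
```

Call:
{"api": "play_rows", "payload": {"twist": [[0, 0, 0], [0, 0, 0], [0, 0, 0]], "travel": [[0, 0, -0.06], [0, 0, -0.06], [0, 0, 0]], "grip": [1, 1, 1]}}

```text
time_s: 9.65
ee_pos: [0.5942, 0.1857, 0.137]
eef_rot: [-1.571, 0.0, -0.229]
force: [-3.5, -1.3, -1.3]
grip_width: 0.0157
```

Run:
```python
from h import *
p=cam('wrist','wrist8');q=cam('side','side8')
o=ctrl.get_obs();print(o['time_s'],o['ee_pos'],o['eef_rot'],o['force'],o['moment'],o['grip_width'])
z=lambda i,x,y,w,h,f: cv2.resize(i['img'][y:y+h,x:x+w,::-1],(int(w*f),int(h*f)),interpolation=cv2.INTER_CUBIC)
cv2.imwrite('pics/w8.png',np.hstack([z(p,225,180,50,50,8),z(q,205,190,50,50,8)]))
```

```text
9.75 [0.59417956 0.18571485 0.13706437] [-1.57112763e+00  5.96487329e-04 -2.29429913e-01] [-2.3202266  -1.50363387 -3.33643271] [-0.31691329  0.60996504 -0.01542958] 0.01576189225275562
```

View pics/w8.png

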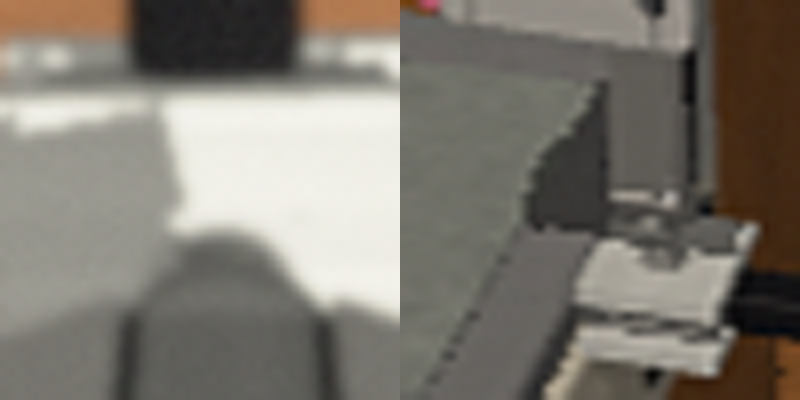

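Call:
{"api": "play_rows", "payload": {"twist": [[0, 0, 0], [0, 0, 0], [0, 0, 0], [0, 0, 0]], "travel": [[-0.01, -0.006, -0.06], [0, 0, -0.06], [0, 0, -0.06], [0, 0, 0]], "grip": [1, 1, 1, 1]}}

```text
time_s: 10.15
ee_pos: [0.594, 0.1855, 0.128]
eef_rot: [-1.571, -0.0, -0.229]
force: [0.3, 0.8, -0.6]
grip_width: 0.0156
```

Call:
{"api": "play_rows", "payload": {"twist": [[0, 0, 0], [0, 0, 0], [0, 0, 0], [0, 0, 0]], "travel": [[0, 0, -0.03], [0, 0, -0.03], [0, 0, -0.02], [0, 0, 0]], "grip": [1, 1, 1, 1]}}

```text
time_s: 10.55
ee_pos: [0.5939, 0.1855, 0.1243]
eef_rot: [-1.571, -0.0, -0.229]
force: [0.3, -0.6, -0.5]
grip_width: 0.0158
```

Call:
{"api": "play_rows", "payload": {"twist": [[0, 0, 0], [0, 0, 0], [0, 0, 0]], "travel": [[0, 0, -0.02], [0, 0, -0.02], [0, 0, 0]], "grip": [1, 1, 1]}}

```text
time_s: 10.85
ee_pos: [0.5939, 0.1855, 0.1225]
eef_rot: [-1.571, -0.0, -0.229]
force: [0.6, -0.3, -1.0]
grip_width: 0.0159
```

Run:
```python
from h import *
p=cam('wrist','wrist9');q=cam('side','side9');s=cam('scene','scene9')
o=ctrl.get_obs();print(o['time_s'],o['ee_pos'],o['eef_rot'],o['force'],o['moment'],o['grip_width'])
z=lambda i,x,y,w,h,f: cv2.resize(i['img'][y:y+h,x:x+w,::-1],(int(w*f),int(h*f)),interpolation=cv2.INTER_CUBIC)
cv2.imwrite('pics/w9.png',np.hstack([z(q,205,190,50,50,8),z(s,275,160,50,50,8)]))
```

```text
11.0 [0.59388631 0.18543638 0.12248021] [-1.57073592e+00 -1.12851052e-04 -2.29493508e-01] [ 0.48148601  0.2378246  -0.07902607] [ 0.11294768 -0.15461798  0.00365952] 0.0160718056838347
```

View pics/w9.png

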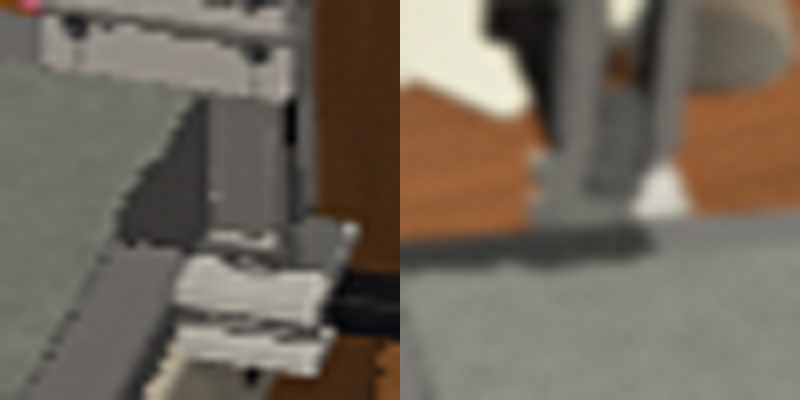

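Nearly seated; continue pushing gently until upward force shows.

Call:
{"api": "play_rows", "payload": {"twist": [[0, 0, 0], [0, 0, 0], [0, 0, 0]], "travel": [[0, 0, -0.02], [0, 0, -0.02], [0, 0, 0]], "grip": [1, 1, 1]}}

```text
time_s: 11.3
ee_pos: [0.594, 0.1855, 0.122]
eef_rot: [-1.57, -0.001, -0.229]
force: [-6.2, -2.7, 13.3]
grip_width: 0.0156
```

Call:
{"api": "play_rows", "payload": {"twist": [[0, 0, 0], [0, 0, 0], [0, 0, 0], [0, 0, 0], [0, 0, 0], [0, 0, 0]], "travel": [[0, 0, 0.02], [0, 0, 0], [0, 0, 0], [0, 0, 0], [0, 0, 0], [0, 0, 0]], "grip": [1, 0.2, 0.2, 0.2, 0.2, 0.2]}}

```text
time_s: 11.9
ee_pos: [0.5938, 0.1854, 0.1213]
eef_rot: [-1.571, 0.0, -0.229]
force: [-0.6, -0.2, -0.2]
grip_width: 0.0373
```

Call:
{"api": "play_rows", "payload": {"twist": [[0, 0, 0], [0, 0, 0], [0, 0, 0], [0, 0, 0], [0, 0, 0], [0, 0, 0]], "travel": [[0, 0, 0.2], [0, 0, 0.4], [0, 0, 0.6], [0, 0, 0.6], [0, 0, 0.2], [0, 0, 0]], "grip": [0.2, 0.2, 0.2, 0.2, 0.2, 0.2]}}

```text
time_s: 12.5
ee_pos: [0.5943, 0.1855, 0.223]
eef_rot: [-1.57, -0.002, -0.229]
force: [-0.7, 0.3, -1.6]
grip_width: 0.0374
```

Run:
```python
from h import *
p=cam('wrist','wrist10');q=cam('side','side10');s=cam('scene','scene10')
pickle.dump((p,q,s),open('v10.pkl','wb'))
o=ctrl.get_obs();print(o['time_s'],o['ee_pos'],o['eef_rot'],o['force'],o['grip_width'])
for c in (p,q):
  for t in ['handle','pin','index_tip','flask','beaker']:
    print(t,[(np.round(d['point'],1).tolist(),round(d['confidence'],2)) for d in ctrl.boxes_of(t,c)[:2]])
z=lambda i,x,y,w,h,f: cv2.resize(i['img'][y:y+h,x:x+w,::-1],(int(w*f),int(h*f)),interpolation=cv2.INTER_CUBIC)
cv2.imwrite('pics/w10.png',cv2.resize(p['img'][:,:,::-1],None,fx=1.5,fy=1.5,interpolation=cv2.INTER_CUBIC))
cv2.imwrite('pics/z10.png',np.hstack([z(q,190,180,65,65,6),z(s,270,150,65,65,6)]))
```

```text
12.65 [0.59334723 0.18532461 0.219765  ] [-1.57193712  0.00214363 -0.22943637] [ 0.12504184 -0.36150827 -0.21256296] 0.03732091074278939
handle [([248.9, 104.0], 0.73)]
pin [([250.2, 190.7], 0.84)]
index_tip [([117.4, 240.0], 0.84)]
flask []
beaker [([32.1, 52.2], 0.67)]
handle [([274.4, 227.3], 0.8), ([204.7, 231.9], 0.22)]
pin [([237.0, 217.0], 0.67)]
index_tip [([207.2, 186.5], 0.4)]
flask [([338.3, 297.1], 0.96)]
beaker [([312.8, 195.5], 0.76), ([215.9, 186.0], 0.68)]
```

View pics/w10.png

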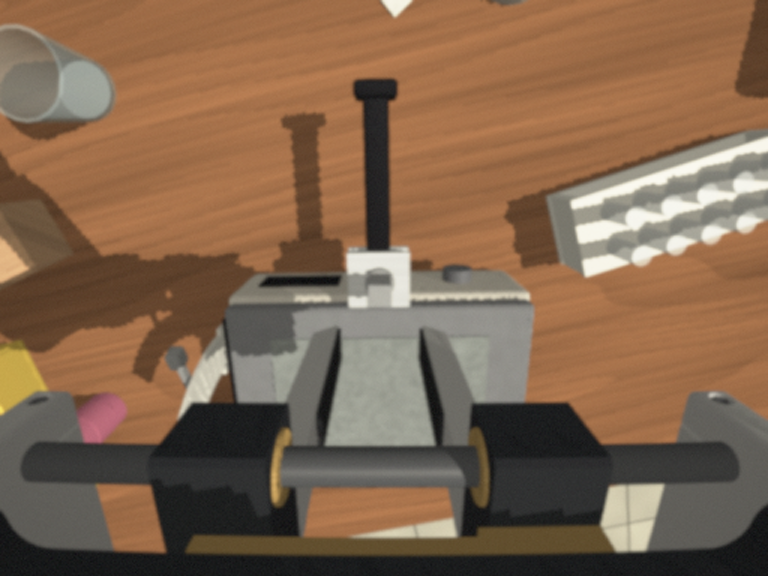

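View pics/z10.png

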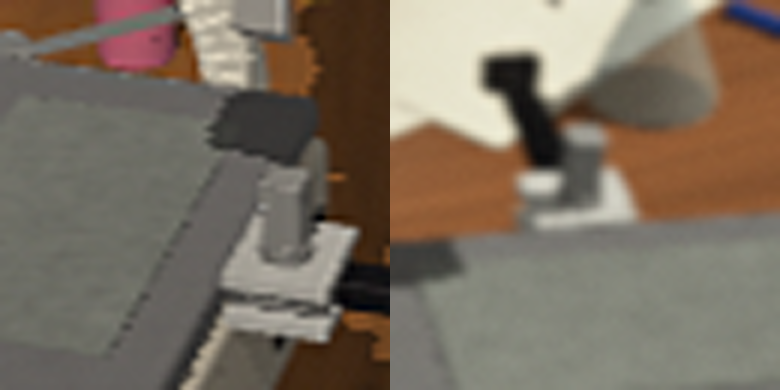

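```bash
cat > idx.py <<'E'
from h import *
p,q,s=pickle.load(open('v10.pkl','rb')); p4,q4,s4=pickle.load(open('v4.pkl','rb'))
S=pickle.load(open('scene0.pkl','rb'));D=pickle.load(open('side0.pkl','rb'));W1=pickle.load(open('wrist1.pkl','rb'))
a=atz(p,(378/1.5,235/1.5),.102);b=atz(p,(375.5/1.5,105/1.5),.102);e=atz(p,(375.5/1.5,88/1.5),.105)
d=a-b;print('handle pts',a,b,e,'yaw',np.arctan2(d[1],d[0]))
hole=np.array([.5938,.1855,.107]);y=-.225
lx=np.array([np.cos(y),np.sin(y),0]);ly=np.array([-np.sin(y),np.cos(y),0])
H=hole+.173*lx;H[2]=.095
up=lambda x,y0,sc:((x+.5)/sc-.5)
blk=[(S,(240+up(85,0,6),150+up(185,0,6))),(D,(140+up(475,0,4.8),170+up(33,0,4.8))),(p,(up(177,0,1.5),up(357,0,1.5)))]
def an(x):
    r=x-H; return 'along',(r@lx).round(4),'y',(r@ly).round(4),'z',r[2].round(4),'ang',np.arctan2(r[2],-(r@lx)).round(3),'len',np.hypot(r[2],r@lx).round(4)
x,r=tri(blk);print(x,np.round(r,1),*an(x))
x,r=tri(blk[:2]);print(x,np.round(r,1),*an(x))
# each view separately on plane y=-138
for c,uv in blk:
    o,dd=ray(c,uv);t=((H-.138*ly-o)@ly)/(dd@ly);print(*an(o+t*dd))
E
python3 idx.py
```

```text
handle pts [0.56140479 0.19233895 0.102     ] [0.47481138 0.21091054 0.102     ] [0.46497779 0.21325564 0.105     ] yaw -0.21126844228639158
[0.6015419  0.04295158 0.15123656] [[-0.1 -0.3]
 [-0.5  0.2]
 [-0.6 -0.8]] along -0.1336 y -0.1372 z 0.0562 ang 0.398 len 0.145
[0.60082739 0.04274789 0.15094276] [[-0.2 -0.3]
 [-0.3  0.3]] along -0.1343 y -0.1376 z 0.0559 ang 0.395 len 0.1455
along -0.1275 y -0.138 z 0.0594 ang 0.436 len 0.1407
along -0.1349 y -0.138 z 0.0567 ang 0.398 len 0.1463
along -0.1316 y -0.138 z 0.0539 ang 0.389 len 0.1422
```

Call:
{"api": "play_rows", "payload": {"force": 35, "twist": [[0, 0, 0.008], [0, 0, 0], [0, 0, 0], [0, 0, 0], [0, 0, 0], [0, 0, 0], [0, 0, 0], [0, 0, 0]], "travel": [[-0.6, 0.13, 0], [-0.6, 0.13, 0], [-0.596, 0.13, 0], [0, 0, -0.6], [0, 0, -0.5], [0, 0, -0.3], [0, 0, 0], [0, 0, 0]], "grip": [0, 0, 0, 0, 0, 0, 0, 0]}}

```text
time_s: 13.95
ee_pos: [0.5043, 0.205, 0.1521]
eef_rot: [-1.571, -0.0, -0.217]
force: [-0.3, 0.7, -0.6]
grip_width: 0.0471
```

Run:
```python
from h import *
p=cam('wrist','wrist11')
o=ctrl.get_obs();print(o['time_s'],o['ee_pos'],o['eef_rot'],o['force'],o['grip_width'])
cv2.imwrite('pics/w11.png',cv2.resize(p['img'][:,:,::-1],None,fx=1.5,fy=1.5,interpolation=cv2.INTER_CUBIC))
```

```text
14.0 [0.50450133 0.2050904  0.1525134 ] [-1.57005768e+00 -1.20602083e-03 -2.16867190e-01] [0.73375571 0.25430311 0.70200813] 0.04699335434441445
```

View pics/w11.png

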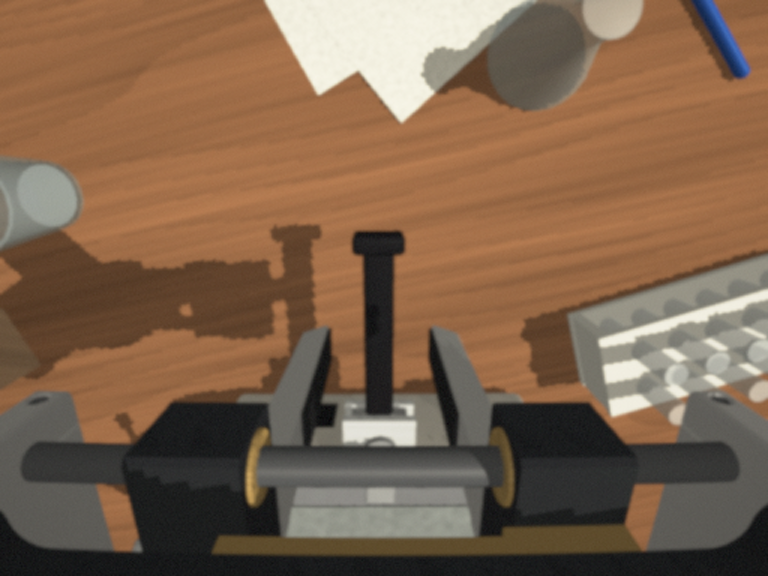

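Call:
{"api": "play_rows", "payload": {"force": 35, "twist": [[0, 0, 0], [0, 0, 0], [0, 0, 0], [0, 0, 0], [0, 0, 0], [0, 0, 0], [0, 0, 0], [0, 0, 0], [0, 0, 0]], "travel": [[0, 0, -0.5], [0, 0, -0.5], [0, 0, -0.36], [0, 0, 0], [0, 0, 0], [0, 0, 0], [0, 0, 0], [0, 0, 0], [0, 0, 0]], "grip": [0, 0, 0, 0, 1, 1, 1, 1, 1]}}

```text
time_s: 14.9
ee_pos: [0.5042, 0.2044, 0.084]
eef_rot: [-1.572, -0.001, -0.217]
force: [-1.3, -5.7, 3.5]
grip_width: 0.0175
```

Run:
```python
from h import *
p=cam('wrist','wrist12');q=cam('side','side12')
o=ctrl.get_obs();print(o['time_s'],o['ee_pos'],o['eef_rot'],o['force'],o['grip_width'])
cv2.imwrite('pics/w12.png',np.hstack([cv2.resize(p['img'][150:350,170:350,::-1],None,fx=2.2,fy=2.2,interpolation=cv2.INTER_CUBIC),cv2.resize(q['img'][140:280,150:290,::-1],(400,440),interpolation=cv2.INTER_CUBIC)]))
```

```text
15.0 [0.50421749 0.20441498 0.08399981] [-1.57152232e+00 -5.72457666e-04 -2.16824092e-01] [-2.14366038 -5.92482532  3.59729844] 0.017473796487965227
```

View pics/w12.png

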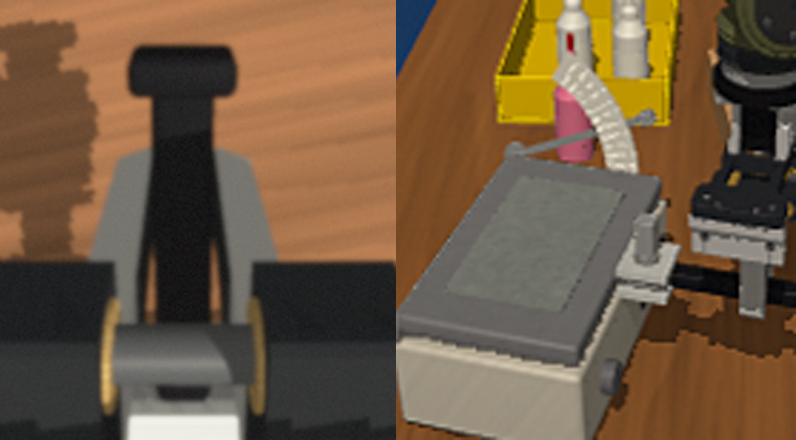

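Run:
```python
import numpy as np
y=-.217;a,z=-.265,-.011
P=lambda t:np.array([a*np.cos(t)+z*np.sin(t),-a*np.sin(t)+z*np.cos(t)])
for n in range(12):
    d=(P(.04*(n+1))-P(.04*n))/.05; print(round(.04*(n+1),2),[round(d[0]*np.cos(y),3),round(d[0]*np.sin(y),3),round(d[1],3)])
print(.04*2/np.pi*-np.sin(y),.04*2/np.pi*np.cos(y))
```

```text
0.04 [np.float64(-0.004), np.float64(0.001), np.float64(0.212)]
0.08 [np.float64(0.004), np.float64(-0.001), np.float64(0.212)]
0.12 [np.float64(0.012), np.float64(-0.003), np.float64(0.212)]
0.16 [np.float64(0.02), np.float64(-0.004), np.float64(0.211)]
0.2 [np.float64(0.029), np.float64(-0.006), np.float64(0.21)]
0.24 [np.float64(0.037), np.float64(-0.008), np.float64(0.209)]
0.28 [np.float64(0.045), np.float64(-0.01), np.float64(0.207)]
0.32 [np.float64(0.053), np.float64(-0.012), np.float64(0.205)]
0.36 [np.float64(0.061), np.float64(-0.013), np.float64(0.203)]
0.4 [np.float64(0.069), np.float64(-0.015), np.float64(0.2)]
0.44 [np.float64(0.077), np.float64(-0.017), np.float64(0.197)]
0.48 [np.float64(0.084), np.float64(-0.019), np.float64(0.194)]
0.0054825937499141915 0.024867584142500933
```

Call:
{"api": "play_rows", "payload": {"twist": [[0, 0, 0], [0.003, 0.0125, 0], [0.003, 0.0125, 0], [0.003, 0.0125, 0], [0.003, 0.0125, 0], [0, 0, 0]], "travel": [[0, -0.01, 0], [-0.002, 0, 0.106], [-0.002, 0, 0.106], [0.002, 0, 0.106], [0.002, 0, 0.106], [0, 0, 0]], "grip": [1, 1, 1, 1, 1, 1]}}

```text
time_s: 15.6
ee_pos: [0.5039, 0.2043, 0.1046]
eef_rot: [-1.57, 0.082, -0.217]
force: [-0.8, -0.2, -5.7]
grip_width: 0.0175
```

Run:
```python
from h import *
q=cam('side','side13')
o=ctrl.get_obs();print(o['time_s'],o['ee_pos'],o['eef_rot'],o['force'],o['moment'],o['grip_width'])
cv2.imwrite('pics/w13.png',cv2.resize(q['img'][140:280,150:290,::-1],None,fx=4,fy=4,interpolation=cv2.INTER_CUBIC))
```

```text
15.65 [0.50395428 0.20436358 0.10422187] [-1.56950155  0.08081043 -0.21691397] [ 1.24349569  0.1387545  -5.94517111] [-0.10264145 -0.59083821  0.11078693] 0.017684840145074442
```

View pics/w13.png

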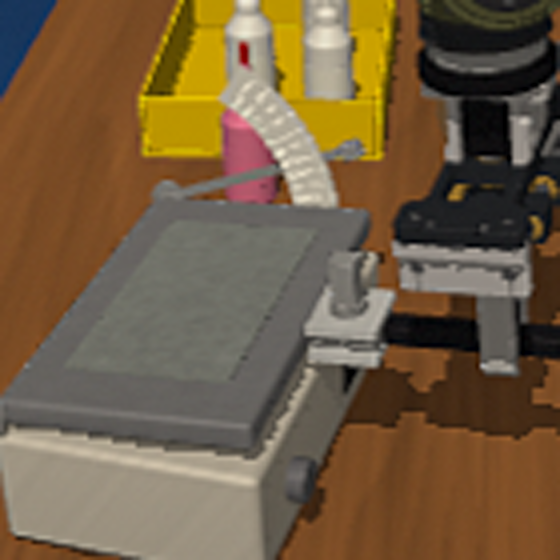

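Call:
{"api": "play_rows", "payload": {"twist": [[0.0027, 0.0125, 0], [0.0027, 0.0125, 0], [0.0055, 0.025, 0], [0.0055, 0.025, 0], [0.0055, 0.025, 0], [0.0055, 0.025, 0], [0.0055, 0.025, 0], [0.0027, 0.0125, 0], [0.0027, 0.0125, 0], [0, 0, 0]], "travel": [[0.006, -0.0015, 0.106], [0.006, -0.0015, 0.106], [0.02, -0.004, 0.211], [0.029, -0.006, 0.21], [0.037, -0.008, 0.209], [0.045, -0.01, 0.207], [0.053, -0.012, 0.205], [0.03, -0.006, 0.102], [0.031, -0.007, 0.101], [0, 0, 0]], "grip": [1, 1, 1, 1, 1, 1, 1, 1, 1, 1]}}

```text
time_s: 16.65
ee_pos: [0.5166, 0.2016, 0.177]
eef_rot: [-1.57, 0.363, -0.217]
force: [-4.6, -0.4, -5.1]
grip_width: 0.0177
```

Run:
```python
from h import *
p=cam('wrist','wrist14');q=cam('side','side14');s=cam('scene','scene14')
pickle.dump((p,q,s),open('v14.pkl','wb'))
o=ctrl.get_obs();print(o['time_s'],o['ee_pos'],o['eef_rot'],o['force'],o['moment'],o['grip_width'])
for c in (q,s):
  for t in ['lid_pointer','index_tip']:
    print(t,[(np.round(d['point'],1).tolist(),round(d['confidence'],2)) for d in ctrl.boxes_of(t,c)[:2]])
cv2.imwrite('pics/d14.png',cv2.resize(q['img'][140:270,150:290,::-1],None,fx=4.5,fy=4.5,interpolation=cv2.INTER_CUBIC))
cv2.imwrite('pics/s14.png',cv2.resize(s['img'][150:260,240:373,::-1],None,fx=6,fy=5.4,interpolation=cv2.INTER_CUBIC))
```

```text
16.8 [0.51649675 0.2016657  0.17676116] [-1.57041906  0.36240991 -0.21697284] [-3.62592109 -0.78309082 -5.62190217] [-0.24741767 -0.30093389  0.13356962] 0.017649058796832946
lid_pointer [([200.6, 211.0], 0.91), ([227.3, 136.9], 0.33)]
index_tip []
lid_pointer [([310.4, 198.0], 0.82), ([294.6, 150.3], 0.27)]
index_tip [([260.2, 220.5], 0.63)]
```

View pics/d14.png

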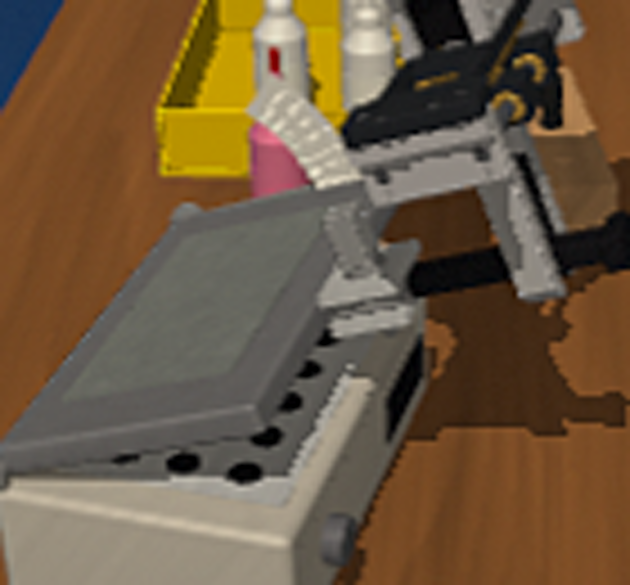

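View pics/s14.png

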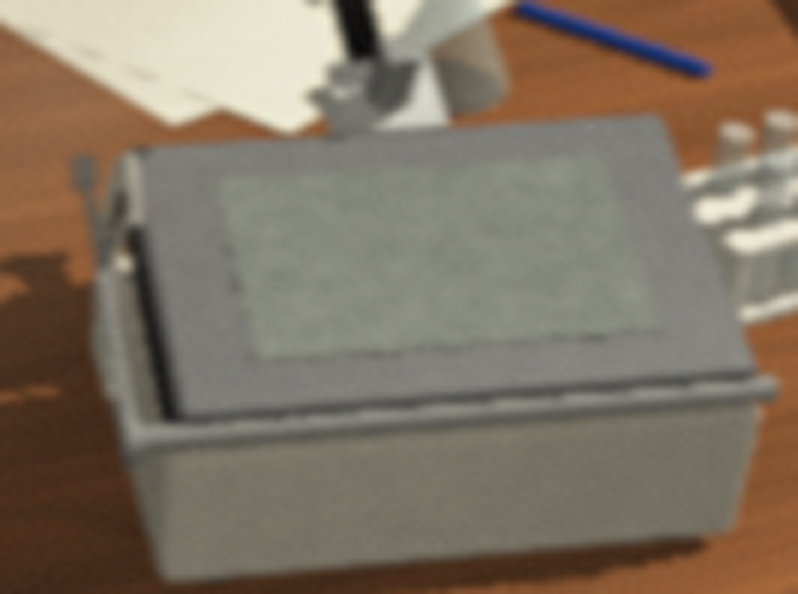

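```bash
cat > chk.py <<'E'
from h import *
p,q,s=pickle.load(open('v14.pkl','rb'))
hole=np.array([.5938,.1855,.107])
y=-.217
lx=np.array([np.cos(y),np.sin(y),0]);ly=np.array([-np.sin(y),np.cos(y),0])
H=hole+.173*lx;H[2]=.095
def pt(a,z,yy,t): return H+lx*(a*np.cos(t)+z*np.sin(t))+ly*yy+np.array([0,0,-a*np.sin(t)+z*np.cos(t)])
for t in (.32,.355,.39):
    print(t,'side front-y',proj(q,pt(-.152,.012,-.12,t))[0].round(1),'front+y',proj(q,pt(-.152,.012,.12,t))[0].round(1),
      'scene front-y',proj(s,pt(-.152,.012,-.12,t))[0].round(1),'front+y',proj(s,pt(-.152,.012,.12,t))[0].round(1))
print('obs side front-y',150+365.5/4.5-.5,140+184/4.5-.5,' +y',150+255/4.5-.5,140+410/4.5-.5)
print('obs scene',240+138/6-.5,150+150/5.4-.5,' +y',240+662/6-.5,150+115/5.4-.5)
for t in (.36,.38,.40,.42,.44):
    print('idx',t,'side',proj(q,pt(-.1455,0,-.138,t))[0].round(1),'scene',proj(s,pt(-.1455,0,-.138,t))[0].round(1))
print('pivot side',proj(q,pt(0,0,-.138,0)),'obs idx side 239.0 176.4 scene',240+85.5/6-.5,150+185.5/6-.5)
E
python3 chk.py
```

```text
0.32 side front-y [238.2 179.1] front+y [205.8 231.9] scene front-y [260.1 177.5] front+y [349.5 171.1]
0.355 side front-y [237.4 177.3] front+y [204.7 229.9] scene front-y [260.3 176.3] front+y [350. 170.]
0.39 side front-y [236.5 175.5] front+y [203.5 227.8] scene front-y [260.5 175.2] front+y [350.6 168.9]
obs side front-y 230.72222222222223 180.38888888888889  +y 206.16666666666666 230.61111111111111
obs scene 262.5 177.27777777777777  +y 349.8333333333333 170.7962962962963
idx 0.36 side [238.6 178.4] scene [253.4 181.5]
idx 0.38 side [238.2 177.4] scene [253.5 180.8]
idx 0.4 side [237.8 176.5] scene [253.6 180.2]
idx 0.42 side [237.4 175.5] scene [253.6 179.5]
idx 0.44 side [236.9 174.5] scene [253.7 178.9]
pivot side [[191.30963493 188.99943674]] obs idx side 239.0 176.4 scene 253.75 180.41666666666666
```

Call:
{"api": "play_rows", "payload": {"twist": [[0.0027, 0.0125, 0], [0.0027, 0.0125, 0], [0, 0, 0], [0, 0, 0]], "travel": [[0.034, -0.007, 0.1], [0.035, -0.008, 0.1], [0, 0, 0], [0, 0, 0]], "grip": [1, 1, 1, 1]}}

```text
time_s: 17.4
ee_pos: [0.5201, 0.2009, 0.1873]
eef_rot: [-1.57, 0.403, -0.217]
force: [-5.1, -0.3, -6.1]
grip_width: 0.018
```

Run:
```python
from h import *
p=cam('wrist','wrist15');q=cam('side','side15');s=cam('scene','scene15')
pickle.dump((p,q,s),open('v15.pkl','wb'))
o=ctrl.get_obs();print(o['time_s'],o['ee_pos'],o['eef_rot'],o['force'],o['grip_width'])
exec(open('chk.py').read().split("for t in (.32")[0].replace('v14','v15').replace('from h import *',''))
# scene overlay
f=10;x0,y0,w,h=245,165,45,60
im=cv2.resize(s['img'][y0:y0+h,x0:x0+w,::-1],None,fx=f,fy=f,interpolation=cv2.INTER_CUBIC); raw=im.copy()
def L(A,B,c):
    Q=(proj(s,[A,B])-[x0,y0]+.5)*f-.5
    cv2.line(im,*[tuple(int(k) for k in r) for r in Q],c,1)
for t,c in ((.36,(255,0,0)),(.4,(0,255,0)),(.44,(0,0,255))):
    L(pt(0,0,-.138,t),pt(-.145,0,-.138,t),c); L(pt(0,0,-.123,t),pt(-.135,0,-.123,t),c)
cv2.imwrite('pics/s15.png',np.hstack([raw,im])[:600,:800] if f*w*2<=800 else cv2.resize(np.hstack([raw,im]),(800,533)))
x0,y0,w,h=185,160,70,50
cv2.imwrite('pics/d15.png',cv2.resize(q['img'][140:270,150:290,::-1],None,fx=4.5,fy=4.5,interpolation=cv2.INTER_CUBIC))
```

```text
17.55 [0.5201149  0.20090314 0.1872548 ] [-1.5701947   0.40229941 -0.2169799 ] [-4.43245157 -0.01107592 -5.66637178] 0.01735897824357119
```

View pics/s15.png

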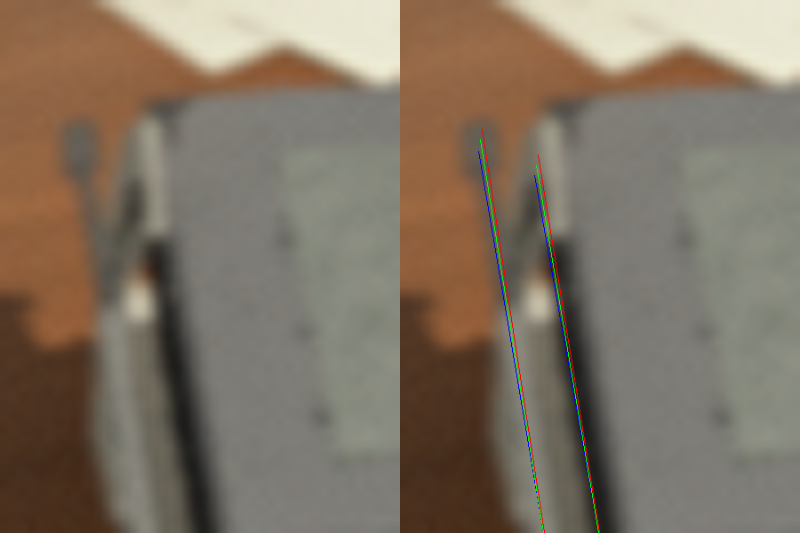

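View pics/d15.png

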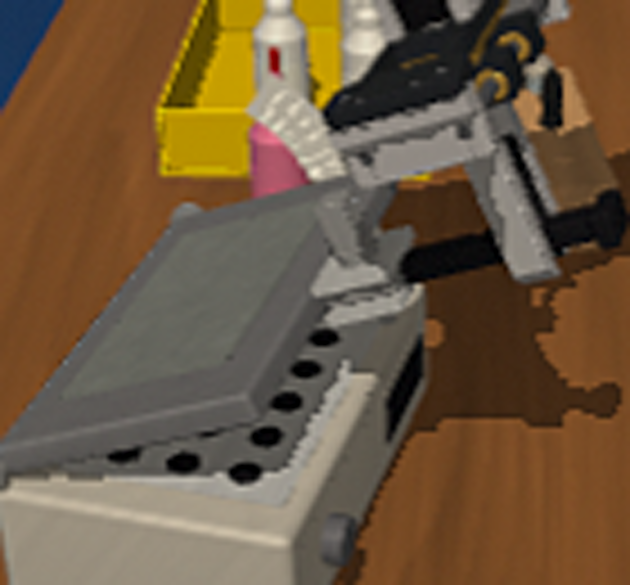

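Run:
```python
from h import *
p,q,s=pickle.load(open('v15.pkl','rb'))
a=cv2.resize(s['img'][155:205,320:370,::-1],None,fx=8,fy=8,interpolation=cv2.INTER_CUBIC)
b=cv2.resize(q['img'][205:255,180:230,::-1],None,fx=8,fy=8,interpolation=cv2.INTER_CUBIC)
cv2.imwrite('pics/c15.png',np.hstack([a,b]))
```

```text
(no output)
```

View pics/c15.png

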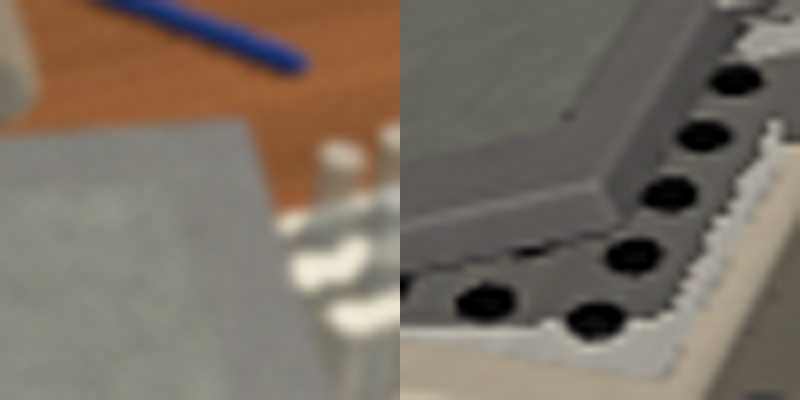

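Run:
```python
exec(open('chk.py').read().split("for t in (.32")[0].replace('v14','v15'))
A=(s,(320+250.5/8-.5,155+120.5/8-.5)); B=(q,(180+(603-400)/8-.5,205+180.5/8-.5))
x,r=tri([A,B]);v=x-H;print(x,np.round(r,1),v@lx,v@ly,v[2],'lid',np.arctan2(v[2],-(v@lx))-np.arctan2(.012,.152),np.hypot(v[2],v@lx))
for t in (.36,.38,.4,.42): print(t,proj(q,pt(-.152,.012,.12,t))[0]-B[1],proj(s,pt(-.152,.012,.12,t))[0]-A[1])
```

```text
[0.65481081 0.29400901 0.16336779] [[-0.7 -0.6]
 [-0.9  0.8]] -0.13678212078711743 0.11909991329827375 0.06836778776185407 lid 0.3847275236970955 0.15291665367274915
0.36 [-0.35489938  2.50983702] [-0.70516602  0.25413473]
0.38 [-1.03459768  1.32954872] [-0.37500648 -0.36925522]
0.4 [-1.73987059  0.15295477] [-0.03757721 -0.97608336]
0.42 [-2.47045442 -1.01933648] [ 0.30706711 -1.56602917]
```

Call:
{"api": "play_rows", "payload": {"twist": [[0.001, 0.006, 0], [0, 0, 0], [0, 0, 0], [0, 0, 0], [0, 0, 0], [0, 0, 0]], "travel": [[0.018, -0.004, 0.05], [0, 0, 0], [0, 0, 0], [0, 0, 0], [0, 0, 0], [0, 0, 0]], "grip": [1, 1, 1, 1, 1, 1]}}

```text
time_s: 18.15
ee_pos: [0.5211, 0.2007, 0.19]
eef_rot: [-1.571, 0.412, -0.217]
force: [-5.9, -0.4, -5.6]
grip_width: 0.0177
```

Run:
```python
from h import *
p=cam('wrist','wrist16');q=cam('side','side16');s=cam('scene','scene16')
o=ctrl.get_obs();print(o['time_s'],o['ee_pos'],o['eef_rot'],o['force'],o['grip_width'])
cv2.imwrite('pics/w16.png',np.hstack([cv2.resize(p['img'][:,:,::-1],(400,300)),cv2.resize(s['img'][:,:,::-1],(400,300))]))
```

```text
18.3 [0.52115854 0.20067247 0.19001013] [-1.57052951  0.4120997  -0.21719268] [-5.79645008 -0.71302807 -5.13820125] 0.017711149448871456
```

View pics/w16.png

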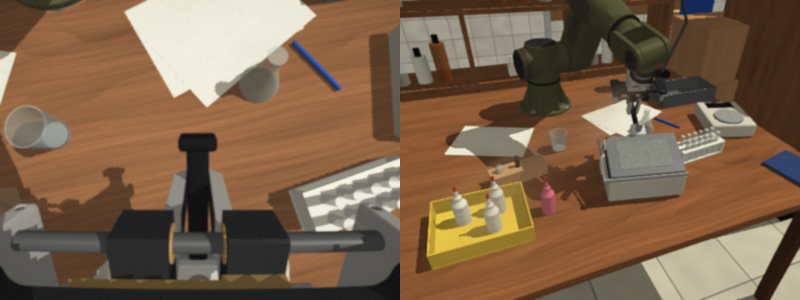

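Steady, and nothing else has moved. Handing in.

```bash
python3 -c "
from station import ctrl
print(ctrl.hand_in()); o=ctrl.get_obs(); print(o['time_s'],o['ee_pos'],o['force'],o['grip_width'])"
```

```text
the job is handed in; nothing more can be done
None
the job is handed in; nothing more can be done
```

The pin is pushed home and released, and the lid is held at the index arm by its handle. I handed in at about 18.3 s of the 67 s allowed.

- **Pin:** I pushed it down through the fork and tongue until it met 13 N of resistance at the expected depth. The lid was still shut when I let go. The pictures afterwards showed it upright with its collar flush on the fork.
- **Lid:** I then gripped the handle at 35 N and lifted. Before the final small raise, two ways of measuring the lid gave 0.385 rad from the pictures and 0.397 rad from the tool position. I raised it about 0.01 rad more, which puts it near 0.395–0.405 rad.
- **Index arm:** I measured it at about 0.398 rad. Single-view readings ranged from 0.375 to 0.436 rad, so the match to the lid is an estimate. The gap should be within the 0.07 rad limit.
- **Not checked directly:** By the end the lid hid the index arm in the side view. The pointer tip was too blurred in the scene view to compare with it directly.
- **Final state:** The last reading showed the arm steady with the gripper closed on the handle. The last wrist and scene pictures showed nothing else visibly moved.

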